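# Load and lock the shaker tray

## Robot

A 7-joint arm with a two-finger parallel gripper is mounted at the origin on a cart in front of the work surface, level with it; the furniture and walls round the work are solid. World frame = base frame: x ahead of the robot, y to its left, z up, the work surface at z = 0. Lengths are in mm, angles in rad, forces in N, time in s.
With the tool pointing down it reaches from about 425 to 950 mm from the base axis. Payload 4.7 kg.
Tool frame: the origin (TCP) lies on the centre line of the jaws, within the pads' length; the fingertips stand 25 mm ahead of it and the grasp point (between the pads) lies 6 mm ahead of it; z points along the fingers, y is the line along which they close (so a half turn about z gives the same grasp; the last joint's range is limited). The gripper opens to 85 mm and grips with 20 to 120 N. Pads are 22 mm wide; open, the fingers measure 114 mm over their backs; the gripper's body (76 mm by 85 mm) begins 54 mm behind the grasp point. The pads swing forward as they close: fully open they stand 13 mm farther back than shut.
Start: joints at [-1.372, 0.469, -0.049, 1.532, 0.024, 1.141, -0.082], TCP at [152.396, 657.587, 256.335] pointing down, gripper open.
Joint ranges: [-2.59, 2.59], [-0.33, 1.99], [-1.39, 1.29], [0.1, 2.45], [-1.04, 4.18], [0.21, 1.99], [-2.66, 2.66]. Speed limits (rad/s): [2.57, 2.57, 3.14, 3.14, 3.14, 3.14, 3.14].

## Interface

Orientations are given as a 3x3 rotation matrix whose columns are the frame's x, y, z axes.
In Python, from bench import arm, cams gives the robot as it stands.
- The arm moves only by the tool jog_arm, never from a script. Its argument "plan" is a list of rows, each an object of numbers: "x", "y", "z": the shift along the tool's x, y, z in cm; "wx", "wy", "wz": the turn, a rotation vector about the tool's x, y, z in degrees; "jaw": the closure in counts, from 0 (fully open) to 255 (shut). In form: [{"x": .., "y": .., "z": .., "wx": .., "wy": .., "wz": .., "jaw": ..}, ...]. A call has 1 to 12 rows; each row shifts and turns the commanded pose from where the row before left it, along the tool's axes as they then stand; what a row does not reach is not made up. A row lasts 1/10 s, in which the tool goes at most 50 mm and 8.59 degrees, less where a joint would pass 70% of its speed; a pose out of reach is approached as far as the arm can. A call with a gripper value outside its range is refused whole. The fingers move at their own pace and stop on an object; the grip force is fixed at half the most. Time passes only in rows, so rows that do not move let the fingers close. It gives the time, the measured TCP pose, the force, the opening and the grip force at its end, in the units of the state.
- arm.sense(): the state, without advancing time (a new reading comes with each control period).
- cams.read_camera(name): name is "scene" or "side" or "wrist"; returns the picture (400x640x3 uint8, blue, green, red); there is no depth.
- cams.camera_params(name): a dict with "intrinsics" (3x3 intrinsics, pixels), "extrinsics" (4x4, takes a point from camera to world coordinates). Camera axes: x right, y down, z forward; pixel columns grow to the right and rows downward; lengths in mm; the calibration is good to about 2 mm. The wrist camera is an equidistant fisheye: a pixel r from the principal point sees the ray r / f radians off the axis. A picture is of the moment at which its call begins: read the wrist's pose just before it. camera_params takes no time and is no camera call; for the wrist camera it gives the pose at the moment of the call.
- arm.finish_job(): hands the job in; it is judged then, once.
Trained networks look in the newest picture that a camera, given by its name, has taken for a name from the list of things; names that differ only in an ending like _2 or _b are one class to them, and where a whole thing is asked for, a point or a joint stands for the part that bears it (a point fixed in the world has none). Each returns a list of dicts, best first, with "confidence" (0 to 1); they miss things now and then, are a little off and sometimes report something else, mostly with a low value. They report only what shows in the picture. A call takes as long as a camera call. They do not tell look-alikes from the thing itself.
- cams.spot_in(target, camera): "extent" ([left, top, right, bottom] in pixels, round what is visible of it).
- cams.mark_of(target, camera): "position" ([column, row] in pixels: a listed point, or the origin of a listed thing).
The state is a dict: "time_s": time; "joint_positions": joint angles; "joint_vel": joint speeds; "effort": joint torques, N m; "eef_pos": TCP position; "eef_rot": TCP orientation; "ft_force": force on the tool from outside, world axes, zero at the start; "ft_torque": the same for the moment, N m; "opening": opening from 0.0 (shut) to 1.0 (fully open); "gripper_force": force on a finger pad.
Only numpy, scipy, OpenCV 4.12 (cv2) and the standard library are available. Lean on these libraries where they do the work, as an engineer would, in place of code of your own. Each camera call takes 0.05 s, during which the arm holds its last target. There are 200 camera calls.

## Task

Stand every specimen pot upright in its own compartment of the shaker's white tray. Then turn the black clamp knob fully counter-clockwise to free the tray, slide the tray by its black tab until the hole in its tongue lines up with the hole in the blue fork, push the red-handled pin through fork and tongue until its handle is up against the fork, and finally turn the clamp knob fully clockwise to lock the tray again. Leave the other things on the cabinet where they are.

Things in the scene. Friction and masses are not known exactly. Their poses are not given: they have to be found in the camera images.
- bed: fixed base of a bench shaker, a grey plate 205 x 460 mm whose top is 12 mm above the cabinet top. Origin on the cabinet top near the middle of the plate; x across the slide (away from the robot at yaw 0), y along the slide, z up. The plate spans x -137 to +68 mm, y -230 to +230 mm
- fork_hole (a point): the centre of the pin hole of the blue fork, fixed on the bed at (25, 150, 45) mm of its frame; same axes as the bed. The fork is two upright blue plates, each 7 mm thick, 36 mm wide (y), reaching up to 63 mm above the cabinet top, with outer faces at x = +-16 mm of this point and a gap of 18 mm between them; each has a 13 mm round hole along x. The pin goes in from the -x side, towards +x. Below the hole's -x side the bed is free (12 mm high)
- tongue_hole (a point): the centre of the 14 mm round hole (along x) in the aluminium tongue of the tray, a plate 12 mm thick and 30 mm wide that sticks out of the tray's +y end and slides between the fork's two plates; at the same height and bed x as fork_hole. The holes are lined up when this point coincides with fork_hole (a few mm of play)
- tray (a joint): slide of the white tray along +y of the bed, in m, range 0 to 0.11; the holes line up at 0.080, there is no stop there. When the clamp is free it slides with 2 N of friction and stays where it is left; when clamped it hardly moves under 20 N
- tab_top (a point): centre of the top of the tray's black pull tab: 12 mm thick along y, 40 mm wide along x, its top 67 mm above the cabinet top, upright on a strip (its top 22 mm above the cabinet top) 150 mm towards -y from the tray's middle
- cell_0 (a point): centre of the floor of the tray's compartment at its -y end, 20 mm above the cabinet top; axes as the bed. The three compartments are 64 mm (x) by 62 to 64 mm (y), 67 mm apart along y; the walls are 4 mm thick and stand 18 mm above the floor. Moves with the tray
- cell_1 (a point): floor centre of the middle compartment, as cell_0
- cell_2 (a point): floor centre of the compartment at the +y end, next to the tongue, as cell_0
- clamp (a joint): angle of the clamp knob, rad, about a vertical axis: 0 = fully counter-clockwise (seen from above), tray free; 1.4 = fully clockwise, tray clamped. The clamp bites from about 0.9 on; turning takes 0.12 to 0.15 N m, and it stays where it is left
- clamp_grip (a point): point on the axis of the black clamp knob at the height to grip it, 69 mm above the cabinet top. The knob's grip is a bar 42 mm long, 14 mm thick, 32 mm high, its top 13 mm above this point, on a 44 mm disc whose top is 52 mm above the cabinet top, over a blue block 70 mm square at the -x side of the tray; the point turns with the knob and the bar lies along the point's x axis
- pin: loose retaining pin lying level on the cabinet: red square handle 50 mm long (x), 24 x 24 mm, and a steel shaft of 10 mm diameter, 46 mm long, out of the middle of its +x end, with a tapered tip. Origin at the middle of the handle's underside, 12 mm below the pin's axis; x along the pin towards the tip. 60 g
- pin_tip (a point): end of the pin's shaft, 71 mm along x from the pin's origin, on the pin's axis
- pot_0: specimen pot with yellow cap, 55 mm tall, body 44 mm and cap 49 mm in diameter (cap from 42 mm up); origin at the middle of its underside, z up; 60 g. May be absent
- pot_1: specimen pot with white cap, otherwise as pot_0. May be absent
- pot_2: specimen pot with yellow cap, as pot_0. May be absent
- blue_jar: staining jar with blue liquid, 67 mm wide, 98 mm tall, a bystander; origin at its underside
- dropper: brown dropper bottle, 33 mm wide, 82 mm tall, a bystander; origin at its underside
- tape: blue tape roll, 64 mm wide, 20 mm tall, a bystander; origin at its underside
Not all that is in view belongs to the job. Leave any green or turquoise look-alike of the pot_0 alone.

How it is judged:
By the outcome, as a careful person would: the job done as asked, in the order asked, and still so for the second after the job is handed in, with the robot touching nothing.
Of pot_0, pot_1, pot_2 only 2 to 3 are there at a start; the rules pass over those that are not, and their reading is None.
At some moment in a run one of pin may be knocked a few centimetres aside while the robot is not near it.
It also fails if it takes over 210 s, if anything falls off the work surface, if the arm or the gripper's body presses on something with over 40 N, if the wrist force passes 120 N, or if a joint passes its speed limit or range.

## Working session

There is one attempt and no reset: what is moved stays moved. The work goes in short steps, Python scripts to look and compute and a tool call to move; the robot and the scene stay as the last step left them, time stands still between calls to the robot, and variables do not carry over. Pictures are saved under pics/ and viewed, at most 14 in all, crops included, and the job is handed in when it is done.

Besides the shell and the picture viewer there is one more tool, called after "Request:" in YAML: its name, and indented under it one key for each argument. jog_arm: Moves the arm, as the interface text tells. Its arguments: {"type":"object","properties":{"plan":{"type":"array"}},"required":["plan"]}

```bash
mkdir -p pics; ls; cat > h.py <<'E'
import numpy as np, cv2, sys
from bench import arm, cams
def ray(cam,px):
    p=cams.camera_params(cam);K=np.array(p['intrinsics']);T=np.array(p['extrinsics'])
    d=np.array([(px[0]-K[0,2])/K[0,0],(px[1]-K[1,2])/K[1,1]])
    if cam=='wrist':
        r=np.hypot(*d); s=np.sin(r)/r if r>1e-9 else 1; v=np.array([d[0]*s,d[1]*s,np.cos(r)])
    else: v=np.array([d[0],d[1],1.])
    return T[:3,3],T[:3,:3]@v
def at(cam,px,z):
    o,v=ray(cam,px); return o+v*(z-o[2])/v[2]
def proj(cam,X):
    p=cams.camera_params(cam);K=np.array(p['intrinsics']);T=np.array(p['extrinsics'])
    v=T[:3,:3].T@(np.array(X)-T[:3,3])
    if cam=='wrist':
        r=np.hypot(v[0],v[1]);t=np.arctan2(r,v[2]);d=v[:2]/max(r,1e-9)*t
    else: d=v[:2]/v[2]
    return d*[K[0,0],K[1,1]]+K[:2,2]
def snap(cam,name=None):
    im=cams.read_camera(cam)
    if name: cv2.imwrite(f'pics/{name}.png',im)
    return im
def marks(cam,zs,minc=0.3):
    for n,z in zs.items():
        for m in cams.mark_of(n,cam)[:4]:
            if m['confidence']>minc: print(cam,n,round(m['confidence'],2),np.round(m['position']),np.round(at(cam,m['position'],z)[:2],1))
Z=dict(fork_hole=45,tongue_hole=45,tab_top=67,cell_0=20,cell_1=20,cell_2=20,clamp_grip=69,pin=0,pin_tip=12,pot_0=0,pot_1=0,blue_jar=0,dropper=0,tape=0,bed=0)
E
python3 - <<'E'
from h import *
for c in ['scene','side','wrist']: snap(c,c+'0')
a=np.vstack([cv2.imread('pics/scene0.png'),cv2.imread('pics/side0.png')]);
for c in ['scene','side']: marks(c,Z)
print(arm.sense())
for c in ['scene','side','wrist']: print(np.round(cams.camera_params(c)['extrinsics'],2).tolist(),cams.camera_params(c)['intrinsics'])
E
```

```text
pics
scene fork_hole 0.66 [294. 176.] [600.  173.7]
scene tongue_hole 0.95 [310. 179.] [614.4 113.8]
scene tab_top 0.6 [371. 204.] [ 555.  -161.8]
scene cell_0 0.93 [332. 200.] [574.7  -7.3]
scene cell_0 0.93 [317. 196.] [571.1  49.6]
scene cell_0 0.66 [348. 212.] [542.4 -90. ]
scene cell_0 0.51 [432. 241.] [ 554.1 -357.2]
scene cell_1 0.93 [332. 200.] [574.7  -7.3]
scene cell_1 0.93 [317. 196.] [571.1  49.6]
scene cell_1 0.66 [348. 212.] [542.4 -90. ]
scene cell_1 0.51 [432. 241.] [ 554.1 -357.2]
scene cell_2 0.93 [332. 200.] [574.7  -7.3]
scene cell_2 0.93 [317. 196.] [571.1  49.6]
scene cell_2 0.66 [348. 212.] [542.4 -90. ]
scene cell_2 0.51 [432. 241.] [ 554.1 -357.2]
scene clamp_grip 0.59 [231. 191.] [360.2 219.8]
scene clamp_grip 0.45 [315. 196.] [491.2  -4.8]
scene pin 0.64 [231. 192.] [442.2 318.1]
scene pin 0.43 [315. 200.] [574.8  60.9]
scene pin_tip 0.62 [247. 180.] [523.6 323.8]
scene pot_0 0.93 [389. 247.] [ 482.5 -267.1]
scene pot_0 0.88 [422. 214.] [ 700.8 -260.5]
scene pot_0 0.78 [424. 254.] [ 511.9 -357.3]
scene pot_0 0.7 [404. 271.] [ 414.  -352.1]
scene pot_1 0.93 
[... 2594 characters left out ...]
0.7, -409.03], [-0.79, -0.29, 0.54, -724.76], [-0.0, -0.88, -0.47, 676.84], [0.0, 0.0, 0.0, 1.0]] [[436.36114773   0.         319.73674692]
 [  0.         436.36114773 196.21612069]
 [  0.           0.           1.        ]]
[[-0.99, -0.08, 0.08, 428.05], [-0.11, 0.55, -0.83, 843.47], [0.02, -0.83, -0.55, 646.67], [0.0, 0.0, 0.0, 1.0]] [[382.06364058   0.         320.56289342]
 [  0.         382.06364058 193.2417738 ]
 [  0.           0.           1.        ]]
[[0.23, 0.94, 0.25, 89.06], [0.97, -0.22, -0.06, 673.61], [-0.0, 0.26, -0.97, 373.87], [0.0, 0.0, 0.0, 1.0]] [[309.70691629   0.         322.05022066]
 [  0.         309.70691629 199.70388011]
 [  0.           0.           1.        ]]
```

View pics/scene0.png

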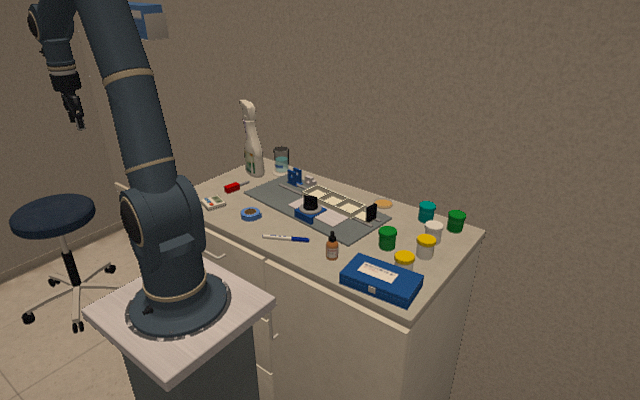

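View pics/side0.png

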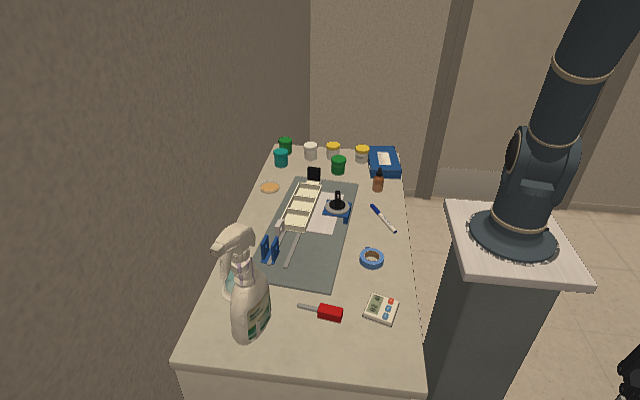

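Candidates in scene view: yellow caps (426,240) and (404,257), white cap (433,227). Look-alikes to leave alone: green (388,238) and (456,221), turquoise (427,211). The pin is red at (232,187). Next I move over the bed for a closer look.

Request:
jog_arm:
  plan:
    - {"y": -4,"z": -3}
    - {"y": -4,"z": -3}
    - {"y": -4,"z": -3}
    - {"x": -4.9,"wz": 5}
    - {"x": -4.9,"wz": 5}
    - {"x": -4.9,"wz": 5}
    - {"x": -4.9,"wz": 5}
    - {"x": -4.9,"wz": 5}
    - {"x": -4.9,"wz": 5}
    - {"x": -4.9,"wz": 5}
    - {"x": -4.9,"wz": 5}
    - {"x": -4.9,"wz": 5}

```text
invalid input at $.plan[0]: expected keys x, y, z, wx, wy, wz, jaw
```

Request:
jog_arm:
  plan:
    - {"x": -4.9,"wz": 5}
    - {"x": -4.9,"wz": 5}
    - {"x": -4.9,"wz": 5}
    - {"x": -4.9,"wz": 5}
    - {"x": -4.9,"wz": 5}
    - {"x": -4.9,"wz": 5}
    - {}

```text
invalid input at $.plan[0]: expected keys x, y, z, wx, wy, wz, jaw
```

```bash
python3 - <<'E'
from h import *
snap('wrist','w1'); marks('wrist',Z)
s=arm.sense();print(s['eef_pos'],s['eef_rot'])
E
```

```text
wrist pin 0.51 [184. 375.] [458.9 324. ]
wrist pot_0 0.86 [ 24. 370.] [ 506.9 -367.2]
wrist pot_0 0.61 [ 36. 370.] [ 495.3 -269.3]
wrist pot_0 0.43 [ 39. 387.] [ 574.5 -345.8]
wrist pot_1 0.86 [ 24. 370.] [ 506.9 -367.2]
wrist pot_1 0.61 [ 36. 370.] [ 495.3 -269.3]
wrist pot_1 0.43 [ 39. 387.] [ 574.5 -345.8]
wrist blue_jar 0.69 [ 24. 330.] [ 348.8 -165.9]
wrist dropper 0.78 [ 25. 330.] [ 350.2 -161.9]
wrist dropper 0.56 [ 22. 370.] [ 509.2 -380.9]
wrist dropper 0.46 [ 41. 388.] [ 577.7 -334.5]
[152.40447437 657.57604743 256.35900675] [[-9.74171985e-01  2.25807312e-01 -2.18276427e-05]
 [ 2.25807310e-01  9.74171982e-01  9.22166877e-05]
 [ 4.20870804e-05  8.49060725e-05 -9.99999996e-01]]
```

View pics/w1.png

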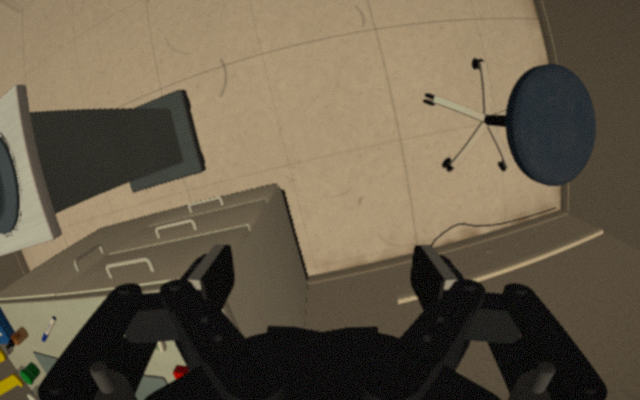

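That picture shows the floor and stool, with the cabinet corner at lower left (0–200, 300–400). The rows need all seven keys, so I'll resend the moves.

Request:
jog_arm:
  plan:
    - {"x": 0,"y": -4,"z": -3,"wx": 0,"wy": 0,"wz": 0,"jaw": 0}
    - {"x": 0,"y": -4,"z": -3,"wx": 0,"wy": 0,"wz": 0,"jaw": 0}
    - {"x": 0,"y": -4,"z": -3,"wx": 0,"wy": 0,"wz": 0,"jaw": 0}
    - {"x": -4.9,"y": 0,"z": 0,"wx": 0,"wy": 0,"wz": 5,"jaw": 0}
    - {"x": -4.9,"y": 0,"z": 0,"wx": 0,"wy": 0,"wz": 5,"jaw": 0}
    - {"x": -4.9,"y": 0,"z": 0,"wx": 0,"wy": 0,"wz": 5,"jaw": 0}
    - {"x": -4.9,"y": 0,"z": 0,"wx": 0,"wy": 0,"wz": 5,"jaw": 0}
    - {"x": -4.9,"y": 0,"z": 0,"wx": 0,"wy": 0,"wz": 5,"jaw": 0}
    - {"x": -4.9,"y": 0,"z": 0,"wx": 0,"wy": 0,"wz": 5,"jaw": 0}
    - {"x": -4.9,"y": 0,"z": 0,"wx": 0,"wy": 0,"wz": 5,"jaw": 0}
    - {"x": -4.9,"y": 0,"z": 0,"wx": 0,"wy": 0,"wz": 5,"jaw": 0}
    - {"x": -4.9,"y": 0,"z": 0,"wx": 0,"wy": 0,"wz": 5,"jaw": 0}

```text
time_s: 3.65
eef_pos: [487.0, 304.8, 346.4]
eef_rot: [[-0.526, 0.85, 0.001], [0.85, 0.526, 0.0], [0.0, 0.001, -1.0]]
ft_force: [1.1, 0.5, -0.3]
opening: 0.999
gripper_force: 0.0
```

Request:
jog_arm:
  plan:
    - {"x": -4.9,"y": 0,"z": 0,"wx": 0,"wy": 0,"wz": 5,"jaw": 0}
    - {"x": -4.9,"y": 0,"z": 0,"wx": 0,"wy": 0,"wz": 5,"jaw": 0}
    - {"x": -4.9,"y": 0,"z": 0,"wx": 0,"wy": 0,"wz": 5,"jaw": 0}
    - {"x": -4.9,"y": 0,"z": 0,"wx": 0,"wy": 0,"wz": 5,"jaw": 0}
    - {"x": -4.9,"y": 0,"z": 0,"wx": 0,"wy": 0,"wz": 5,"jaw": 0}
    - {"x": -4.9,"y": 0,"z": 0,"wx": 0,"wy": 0,"wz": 5,"jaw": 0}
    - {"x": -4.9,"y": 0,"z": 0,"wx": 0,"wy": 0,"wz": 5,"jaw": 0}
    - {"x": 0,"y": 0,"z": 0,"wx": 0,"wy": 0,"wz": 0,"jaw": 0}
    - {"x": 0,"y": 0,"z": 0,"wx": 0,"wy": 0,"wz": 0,"jaw": 0}

```text
time_s: 4.55
eef_pos: [584.0, -18.4, 346.5]
eef_rot: [[0.056, 0.998, 0.0], [0.998, -0.056, 0.0], [0.0, 0.0, -1.0]]
ft_force: [0.2, 0.2, 0.5]
opening: 0.997
gripper_force: 0.0
```

```bash
python3 - <<'E'
from h import *
snap('wrist','w2'); marks('wrist',Z)
s=arm.sense();print(s['eef_pos'],s['eef_rot'],s['time_s'])
E
```

```text
wrist tongue_hole 0.97 [330.  69.] [601.9 118.3]
wrist tab_top 0.61 [304. 271.] [ 551.2 -160.1]
wrist cell_0 0.89 [314. 116.] [575.6  55.9]
wrist cell_0 0.83 [310. 165.] [566.5 -14.7]
wrist cell_0 0.65 [310. 206.] [563.  -76.3]
wrist cell_1 0.89 [314. 116.] [575.6  55.6]
wrist cell_1 0.83 [310. 165.] [566.5 -15. ]
wrist cell_1 0.65 [310. 206.] [563.  -76.6]
wrist cell_2 0.89 [314. 116.] [575.6  55.3]
wrist cell_2 0.83 [310. 165.] [566.5 -15.3]
wrist cell_2 0.65 [310. 206.] [562.9 -77. ]
wrist pin 0.5 [241. 340.] [ 406.4 -351. ]
wrist pot_0 0.66 [276. 301.] [ 488.1 -257.2]
wrist pot_0 0.63 [382. 302.] [ 677.7 -271. ]
wrist pot_0 0.55 [242. 339.] [ 408.  -350.5]
wrist pot_1 0.66 [276. 301.] [ 488.  -257.3]
wrist pot_1 0.63 [382. 302.] [ 677.7 -271.2]
wrist pot_1 0.55 [242. 339.] [ 407.9 -350.6]
wrist dropper 0.8 [193. 260.] [ 347.7 -172.4]
wrist dropper 0.54 [312. 164.] [568.7 -18.1]
wrist tape 0.8 [182.  64.] [371.5 158.3]
[584.10162274 -16.92829069 346.27287299] [[ 5.32889523e-02  9.98579134e-01 -6.82742711e-06]
 [ 9.98579132e-01 -5.32889517e-02  6.93476639e-05]
 [ 6.88853037e-05 -1.05131906e-05 -9.99999998e-01]] 5.35
```

View pics/w2.png

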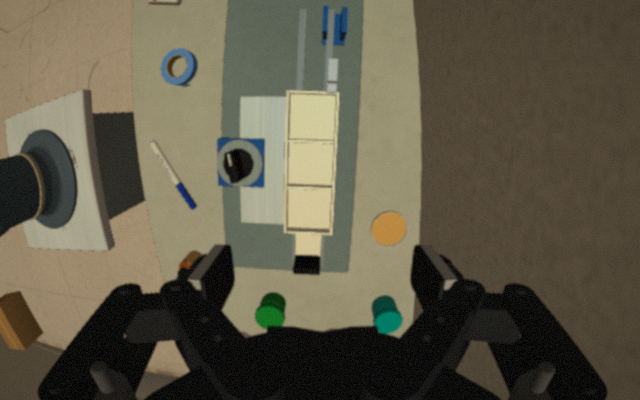

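The wrist view shows the tray with three empty cells (centres ≈(313,116), (311,163), (310,208)). It also shows the knob at (236,162), the fork at (335,25), a green pot at (271,308) and a turquoise one at (387,313). I'll move over the pots next.

Request:
jog_arm:
  plan:
    - {"x": -4.5,"y": -1.2,"z": 0,"wx": 0,"wy": 0,"wz": 0,"jaw": 0}
    - {"x": -4.5,"y": -1.2,"z": 0,"wx": 0,"wy": 0,"wz": 0,"jaw": 0}
    - {"x": -4.5,"y": -1.2,"z": 0,"wx": 0,"wy": 0,"wz": 0,"jaw": 0}
    - {"x": -4.5,"y": -1.2,"z": 0,"wx": 0,"wy": 0,"wz": 0,"jaw": 0}
    - {"x": -4.5,"y": -1.2,"z": 0,"wx": 0,"wy": 0,"wz": 0,"jaw": 0}
    - {"x": -4.5,"y": -1.2,"z": 0,"wx": 0,"wy": 0,"wz": 0,"jaw": 0}
    - {"x": -3,"y": -1,"z": 0,"wx": 0,"wy": 0,"wz": 0,"jaw": 0}
    - {"x": 0,"y": 0,"z": 0,"wx": 0,"wy": 0,"wz": 0,"jaw": 0}
    - {"x": 0,"y": 0,"z": 0,"wx": 0,"wy": 0,"wz": 0,"jaw": 0}
    - {"x": 0,"y": 0,"z": 0,"wx": 0,"wy": 0,"wz": 0,"jaw": 0}
    - {"x": 0,"y": 0,"z": 0,"wx": 0,"wy": 0,"wz": 0,"jaw": 0}

```text
time_s: 6.45
eef_pos: [487.2, -310.5, 346.1]
eef_rot: [[0.05, 0.999, -0.0], [0.999, -0.05, 0.001], [0.001, -0.0, -1.0]]
ft_force: [0.7, -0.3, 0.1]
opening: 1.001
gripper_force: 0.0
```

```bash
python3 - <<'E'
from h import *
im=snap('wrist','w3'); marks('wrist',{k:Z[k] for k in ['tab_top','cell_0','pot_0']})
for m in cams.spot_in('pot_0','wrist'): print(m)
s=arm.sense();print(s['eef_pos'],s['eef_rot'],s['time_s'])
E
```

```text
wrist tab_top 0.62 [364.  54.] [ 547.8 -162.7]
wrist cell_0 0.79 [366.   8.] [562.6 -79.9]
wrist pot_0 0.85 [441. 196.] [ 676.6 -373.4]
wrist pot_0 0.75 [387. 180.] [ 585.3 -342.8]
wrist pot_0 0.7 [271. 190.] [ 405.8 -350. ]
wrist pot_0 0.68 [336. 195.] [ 504.8 -363.3]
{'extent': [432.0, 125.3, 473.3, 159.0], 'confidence': 0.92}
{'extent': [248.4, 178.5, 288.5, 217.8], 'confidence': 0.87}
{'extent': [300.9, 113.8, 338.7, 147.3], 'confidence': 0.86}
{'extent': [430.4, 182.4, 474.3, 220.1], 'confidence': 0.85}
{'extent': [324.4, 181.0, 360.3, 219.6], 'confidence': 0.83}
{'extent': [371.9, 167.0, 410.4, 205.7], 'confidence': 0.77}
[ 486.56538224 -311.58816585  346.27440106] [[ 5.21668087e-02  9.98638384e-01  4.05858406e-05]
 [ 9.98638378e-01 -5.21668130e-02  1.13480439e-04]
 [ 1.15443156e-04  3.46106657e-05 -9.99999993e-01]] 6.7
```

View pics/w3.png

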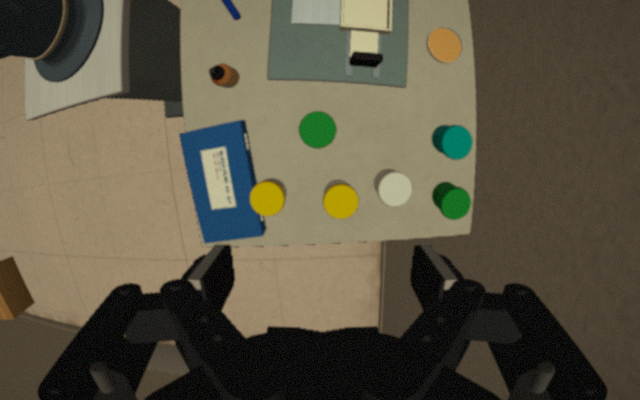

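The overhead view shows yellow caps at (267,198) and (341,201) and the white cap at (394,189); these are the three pots. The look-alikes are green at (318,129) and (455,201) and turquoise at (453,142). The blue box is right beside the left yellow pot.

```bash
python3 - <<'E'
from h import *
im=cv2.imread('pics/w3.png');hsv=cv2.cvtColor(im,cv2.COLOR_BGR2HSV)
for n,(c,lo,hi) in dict(yA=((267,198),(18,150,80),(35,255,255)),yB=((341,201),(18,150,80),(35,255,255)),white=((394,189),(0,0,135),(179,45,255)),g=((318,129),(45,100,40),(75,255,255)),g2=((455,201),(45,100,40),(75,255,255)),tq=((453,142),(80,100,40),(98,255,255)),tab=((366,59),(0,0,0),(179,255,40))).items():
    m=cv2.inRange(hsv,lo,hi);k,l,st,ce=cv2.connectedComponentsWithStats(m);i=l[c[1],c[0]]
    x,y,w,h,a=st[i]; p=(x+w/2-.5,y+h/2-.5)
    print(n,i,st[i],np.round(at('wrist',p,55)[:2],1))
print('box',[np.round(at('wrist',p,40)[:2]) for p in [(243,122),(265,236),(205,242),(181,133)]])
print('cabinet edge',[np.round(at('wrist',p,0)[:2]) for p in [(385,240),(300,243),(475,100),(470,232)]])
# tray corners in w3/w2
E
```

```text
yA 6 [250 181  35  35 967] [ 408.7 -348.2]
yB 7 [323 184  35  35 975] [ 508.8 -357.7]
white 0 [     0      0    640    400 250086] [ 480.9 -354.1]
g 1 [ 299  112   37   36 1046] [ 482.8 -259.2]
g2 8 [ 433  183   38   37 1003] [ 672.2 -366.4]
tq 1 [433 126  39  33 975] [ 669.9 -280.8]
tab 105 [350  53  32  14 342] [ 551.  -168.1]
box [array([ 381., -242.]), array([ 396., -410.]), array([ 298., -417.]), array([ 284., -247.])]
cabinet edge [array([ 583., -443.]), array([ 444., -440.]), array([ 737., -217.]), array([ 737., -441.])]
```

Request:
jog_arm:
  plan:
    - {"x": -2.25,"y": 1.2,"z": 0,"wx": 0,"wy": 0,"wz": 0,"jaw": 0}
    - {"x": -2.25,"y": 1.2,"z": 0,"wx": 0,"wy": 0,"wz": 0,"jaw": 0}
    - {"x": 0,"y": 0,"z": 2,"wx": 0,"wy": 0,"wz": 8.5,"jaw": 0}
    - {"x": 0,"y": 0,"z": 2,"wx": 0,"wy": 0,"wz": 8.5,"jaw": 0}
    - {"x": 0,"y": 0,"z": 2,"wx": 0,"wy": 0,"wz": 8.5,"jaw": 0}
    - {"x": 0,"y": 0,"z": 2,"wx": 0,"wy": 0,"wz": 8.5,"jaw": 0}
    - {"x": 0,"y": 0,"z": 2,"wx": 0,"wy": 0,"wz": 8.5,"jaw": 0}
    - {"x": 0,"y": 0,"z": 2,"wx": 0,"wy": 0,"wz": 8.5,"jaw": 0}
    - {"x": 0,"y": 0,"z": 2,"wx": 0,"wy": 0,"wz": 8.5,"jaw": 0}
    - {"x": 0,"y": 0,"z": 2,"wx": 0,"wy": 0,"wz": 8.5,"jaw": 0}
    - {"x": 0,"y": 0,"z": 2,"wx": 0,"wy": 0,"wz": 8.5,"jaw": 0}
    - {"x": 0,"y": 0,"z": 2,"wx": 0,"wy": 0,"wz": 8.5,"jaw": 0}

```text
time_s: 7.9
eef_pos: [508.2, -358.0, 145.5]
eef_rot: [[1.0, 0.029, 0.0], [0.029, -1.0, 0.0], [0.0, -0.0, -1.0]]
ft_force: [-0.2, 0.3, -1.0]
opening: 0.998
gripper_force: 0.0
```

Request:
jog_arm:
  plan:
    - {"x": 0,"y": 0,"z": 0,"wx": 0,"wy": 0,"wz": 0,"jaw": 0}
    - {"x": 0,"y": 0,"z": 0,"wx": 0,"wy": 0,"wz": 0,"jaw": 0}
    - {"x": 0,"y": 0,"z": 0,"wx": 0,"wy": 0,"wz": 0,"jaw": 0}
    - {"x": 0,"y": 0,"z": 0,"wx": 0,"wy": 0,"wz": 0,"jaw": 0}

```text
time_s: 8.3
eef_pos: [508.3, -358.9, 147.6]
eef_rot: [[0.999, 0.035, 0.002], [0.035, -0.999, -0.001], [0.002, 0.001, -1.0]]
ft_force: [0.4, 0.7, 0.6]
opening: 0.999
gripper_force: 0.0
```

```bash
python3 - <<'E'
from h import *
im=snap('wrist','w4')
hsv=cv2.cvtColor(im,cv2.COLOR_BGR2HSV)
m=cv2.inRange(hsv,(18,150,80),(35,255,255));k,l,st,ce=cv2.connectedComponentsWithStats(m)
for i in range(1,k):
    if st[i][4]>150: x,y,w,h,a=st[i];print(st[i],np.round(at('wrist',(x+w/2-.5,y+h/2-.5),55)[:2],1))
print(np.round(at('wrist',(394,189),55),1))
s=arm.sense();print(s['eef_pos'],s['eef_rot'],s['joint_positions'])
E
```

```text
[ 84   0  37  45 837] [ 662.  -172.3]
[ 289  173   68   68 3604] [ 513.  -357.7]
[ 278  295   59   37 1626] [ 421.3 -348.2]
[ 527.5 -407.9   55. ]
[ 508.20650954 -358.73260394  147.42582944] [[ 9.99387738e-01  3.49330494e-02  1.95733036e-03]
 [ 3.49339648e-02 -9.99389528e-01 -4.35444986e-04]
 [ 1.94092404e-03  5.03555690e-04 -9.99997990e-01]] [-0.08960349  0.66822489  0.94323318  1.81061746 -0.64014129  0.99930044
 -0.41872703]
```

View pics/w4.png

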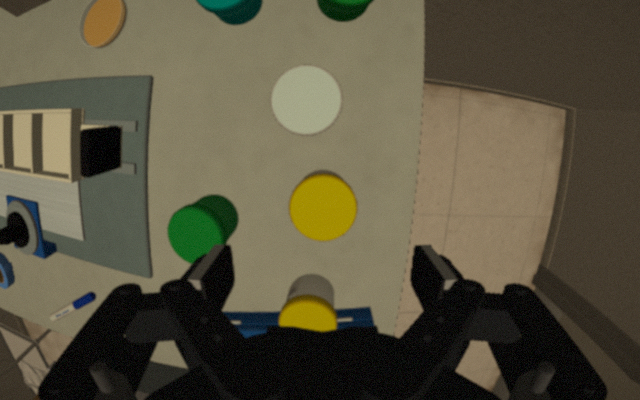

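Close view: yB's cap is centred at (323,207), the white cap at (306,101), and yA is below at (308,312) beside the blue box. I'll take yB now.

Request:
jog_arm:
  plan:
    - {"x": 0.3,"y": 0,"z": 3.1,"wx": 0,"wy": 0,"wz": 0,"jaw": 0}
    - {"x": 0,"y": 0,"z": 3.1,"wx": 0,"wy": 0,"wz": 0,"jaw": 0}
    - {"x": 0,"y": 0,"z": 3.1,"wx": 0,"wy": 0,"wz": 0,"jaw": 0}
    - {"x": 0,"y": 0,"z": 0,"wx": 0,"wy": 0,"wz": 0,"jaw": 0}
    - {"x": 0,"y": 0,"z": 0,"wx": 0,"wy": 0,"wz": 0,"jaw": 0}
    - {"x": 0,"y": 0,"z": 0,"wx": 0,"wy": 0,"wz": 0,"jaw": 255}
    - {"x": 0,"y": 0,"z": 0,"wx": 0,"wy": 0,"wz": 0,"jaw": 255}
    - {"x": 0,"y": 0,"z": 0,"wx": 0,"wy": 0,"wz": 0,"jaw": 255}
    - {"x": 0,"y": 0,"z": 0,"wx": 0,"wy": 0,"wz": 0,"jaw": 255}
    - {"x": 0,"y": 0,"z": 0,"wx": 0,"wy": 0,"wz": 0,"jaw": 255}

```text
time_s: 9.35
eef_pos: [511.5, -359.0, 55.3]
eef_rot: [[0.999, 0.034, 0.002], [0.034, -0.999, -0.001], [0.002, 0.001, -1.0]]
ft_force: [-1.3, 1.3, 6.4]
opening: 0.539
gripper_force: 60.4
```

```bash
python3 - <<'E'
from h import *
def at2(px,z,s=None): return at('wrist',px,z)
# geometry from stored w2 pose: rebuild wrist extrinsics relative to tool
s=arm.sense();T=np.array(cams.camera_params('wrist')['extrinsics'])
R=np.array(s['eef_rot']);rel=np.eye(4);rel[:3,:3]=R.T@T[:3,:3];rel[:3,3]=R.T@(T[:3,3]-s['eef_pos']);np.save('rel.npy',rel)
K=np.array(cams.camera_params('wrist')['intrinsics'])
def w(pos,tx,px,z):
    tx=np.array([*tx,0]);tx/=np.linalg.norm(tx);zz=np.array([0,0,-1.]);Rt=np.stack([tx,np.cross(zz,tx),zz],1)
    d=(np.array(px)-K[:2,2])/K[0,0];r=np.hypot(*d);v=np.array([*(d*np.sin(r)/r),np.cos(r)])
    o=np.array(pos)+Rt@rel[:3,3];v=Rt@rel[:3,:3]@v;return np.round((o+v*(z-o[2])/v[2])[:2],1)
P2=([584.1,-16.9,346.3],(.0533,.9986))
print('tray corners',[w(*P2,p,38) for p in [(287,91),(338,93),(334,234),(286,232)]])
print('bed edges z12',[w(*P2,p,12) for p in [(228,10),(226,90),(222,265),(362,10),(358,90),(349,270)]])
print('tab',w(*P2,(307,262),67),'knob',w(*P2,(236,160),82),'fork',w(*P2,(335,25),63))
P4=([508.2,-358.7,147.4],(.9994,.0349))
print('white',w(*P4,(306,101),55))
P3=([486.6,-311.6,346.3],(.0522,.9986)); print('white w3',w(*P3,(394,189),55))
E
```

```text
tray corners [array([540.9,  89.6]), array([609.8,  82.6]), array([ 595. , -118.9]), array([ 524.3, -112.2])]
bed edges z12 [array([454.4, 230.1]), array([446.9, 103. ]), array([ 404.6, -177.9]), array([653.7, 211.7]), array([640.3,  88. ]), array([ 617.7, -194.6])]
tab [ 554.3 -148.5] knob [474.3   4.4] fork [609.7 172.4]
white [ 585.6 -344.1]
white w3 [ 583.  -345.7]
```

Request:
jog_arm:
  plan:
    - {"x": 0,"y": 0,"z": -4.3,"wx": 0,"wy": 0,"wz": 0,"jaw": 255}
    - {"x": 0,"y": 0,"z": -4.3,"wx": 0,"wy": 0,"wz": 0,"jaw": 255}
    - {"x": 0,"y": 0,"z": -4.3,"wx": 0,"wy": 0,"wz": 0,"jaw": 255}
    - {"x": 0.84,"y": -4.55,"z": 0,"wx": 0,"wy": 0,"wz": 0,"jaw": 255}
    - {"x": 0.84,"y": -4.55,"z": 0,"wx": 0,"wy": 0,"wz": 0,"jaw": 255}
    - {"x": 0.84,"y": -4.55,"z": 0,"wx": 0,"wy": 0,"wz": 0,"jaw": 255}
    - {"x": 0.84,"y": -4.55,"z": 0,"wx": 0,"wy": 0,"wz": 0,"jaw": 255}
    - {"x": 0.84,"y": -4.55,"z": 0,"wx": 0,"wy": 0,"wz": 0,"jaw": 255}
    - {"x": 0.84,"y": -4.55,"z": 0,"wx": 0,"wy": 0,"wz": 0,"jaw": 255}
    - {"x": 0.84,"y": -4.55,"z": 0,"wx": 0,"wy": 0,"wz": 0,"jaw": 255}
    - {"x": 0.84,"y": -4.55,"z": 0,"wx": 0,"wy": 0,"wz": 0,"jaw": 255}
    - {"x": 0.84,"y": -4.55,"z": 0,"wx": 0,"wy": 0,"wz": 0,"jaw": 255}

```text
time_s: 10.55
eef_pos: [572.5, 55.7, 183.0]
eef_rot: [[0.999, 0.034, 0.001], [0.034, -0.999, 0.001], [0.001, -0.001, -1.0]]
ft_force: [0.8, 0.4, -0.8]
opening: 0.533
gripper_force: 61.9
```

Request:
jog_arm:
  plan:
    - {"x": 0,"y": 0,"z": 0,"wx": 0,"wy": 0,"wz": 0,"jaw": 255}
    - {"x": 0,"y": 0,"z": 0,"wx": 0,"wy": 0,"wz": 0,"jaw": 255}
    - {"x": 0,"y": 0,"z": 0,"wx": 0,"wy": 0,"wz": 0,"jaw": 255}

```text
time_s: 10.85
eef_pos: [572.2, 52.1, 182.8]
eef_rot: [[0.999, 0.032, 0.001], [0.032, -0.999, -0.0], [0.0, 0.0, -1.0]]
ft_force: [0.6, -0.4, 0.0]
opening: 0.536
gripper_force: 61.9
```

```bash
python3 - <<'E'
from h import *
s=arm.sense();im=snap('wrist','w5')
marks('wrist',{k:Z[k] for k in ['tab_top','cell_0','tongue_hole','clamp_grip','fork_hole']})
print(s['eef_pos'],s['eef_rot'])
E
```

```text
wrist tab_top 0.63 [543. 228.] [ 553.  -164.4]
wrist cell_0 0.76 [458. 206.] [560.8 -84.1]
wrist cell_0 0.76 [392. 198.] [566.2 -13.5]
wrist cell_0 0.7 [324. 186.] [575.9  51.4]
wrist clamp_grip 0.71 [384. 320.] [462.1  -7.7]
wrist fork_hole 0.73 [322. 189.] [579.   54.2]
wrist fork_hole 0.72 [183. 151.] [610.5 177.7]
[572.18967518  52.12094707 182.75648358] [[ 9.99488454e-01  3.19777298e-02  5.05408979e-04]
 [ 3.19778764e-02 -9.99488536e-01 -2.84553815e-04]
 [ 4.96051096e-04  3.00570158e-04 -9.99999832e-01]]
```

View pics/w5.png

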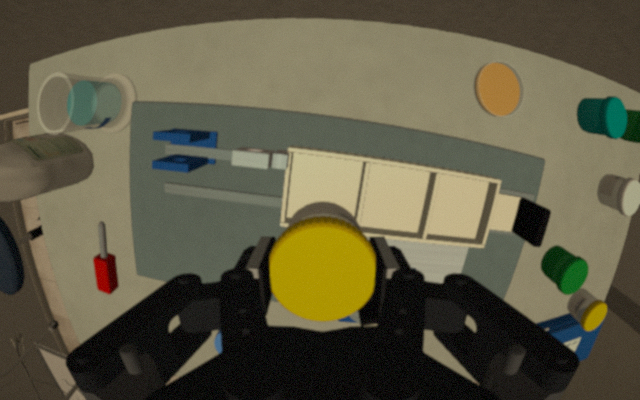

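The picture shows the pot held in the jaws, the three empty cells behind it and the pin at (105,265). The cell estimates agree, so I place the pot in cell_2.

Request:
jog_arm:
  plan:
    - {"x": 0.2,"y": 0,"z": 4,"wx": 0,"wy": 0,"wz": 0,"jaw": 255}
    - {"x": 0,"y": 0,"z": 4,"wx": 0,"wy": 0,"wz": 0,"jaw": 255}
    - {"x": 0,"y": 0,"z": 1.5,"wx": 0,"wy": 0,"wz": 0,"jaw": 255}
    - {"x": 0,"y": 0,"z": 1,"wx": 0,"wy": 0,"wz": 0,"jaw": 255}
    - {"x": 0,"y": 0,"z": 0,"wx": 0,"wy": 0,"wz": 0,"jaw": 255}
    - {"x": 0,"y": 0,"z": 0,"wx": 0,"wy": 0,"wz": 0,"jaw": 255}
    - {"x": 0,"y": 0,"z": 0,"wx": 0,"wy": 0,"wz": 0,"jaw": 60}
    - {"x": 0,"y": 0,"z": 0,"wx": 0,"wy": 0,"wz": 0,"jaw": 40}
    - {"x": 0,"y": 0,"z": 0,"wx": 0,"wy": 0,"wz": 0,"jaw": 0}
    - {"x": 0,"y": 0,"z": 0,"wx": 0,"wy": 0,"wz": 0,"jaw": 0}
    - {"x": 0,"y": 0,"z": -5,"wx": 0,"wy": 0,"wz": 0,"jaw": 0}
    - {"x": 0,"y": 0,"z": -5,"wx": 0,"wy": 0,"wz": 0,"jaw": 0}

```text
time_s: 12.35
eef_pos: [573.5, 53.6, 177.5]
eef_rot: [[0.999, 0.034, -0.003], [0.034, -0.999, -0.001], [-0.003, 0.001, -1.0]]
ft_force: [0.7, 0.5, 0.5]
opening: 0.997
gripper_force: 0.0
```

Request:
jog_arm:
  plan:
    - {"x": -0.03,"y": 4.9,"z": 0,"wx": 0,"wy": 0,"wz": 0,"jaw": 0}
    - {"x": -0.03,"y": 4.9,"z": 0,"wx": 0,"wy": 0,"wz": 0,"jaw": 0}
    - {"x": -0.03,"y": 4.9,"z": 0,"wx": 0,"wy": 0,"wz": 0,"jaw": 0}
    - {"x": -0.03,"y": 4.9,"z": 0,"wx": 0,"wy": 0,"wz": 0,"jaw": 0}
    - {"x": -0.03,"y": 4.9,"z": 0,"wx": 0,"wy": 0,"wz": 0,"jaw": 0}
    - {"x": -0.03,"y": 4.9,"z": 0,"wx": 0,"wy": 0,"wz": 0,"jaw": 0}
    - {"x": -0.03,"y": 4.9,"z": 0,"wx": 0,"wy": 0,"wz": 0,"jaw": 0}
    - {"x": -0.03,"y": 4.9,"z": 0,"wx": 0,"wy": 0,"wz": 0,"jaw": 0}
    - {"x": 0,"y": 0.6,"z": 3,"wx": 0,"wy": 0,"wz": 0,"jaw": 0}
    - {"x": 0,"y": 0,"z": 0,"wx": 0,"wy": 0,"wz": 0,"jaw": 0}
    - {"x": 0,"y": 0,"z": 0,"wx": 0,"wy": 0,"wz": 0,"jaw": 0}
    - {"x": 0,"y": 0,"z": 0,"wx": 0,"wy": 0,"wz": 0,"jaw": 0}

```text
time_s: 13.55
eef_pos: [586.6, -343.0, 148.1]
eef_rot: [[0.999, 0.036, 0.001], [0.036, -0.999, 0.0], [0.001, -0.0, -1.0]]
ft_force: [0.1, 0.8, -0.1]
opening: 0.999
gripper_force: 0.0
```

```bash
python3 - <<'E'
from h import *
s=arm.sense();im=snap('wrist','w6')
hsv=cv2.cvtColor(im,cv2.COLOR_BGR2HSV)
g=cv2.inRange(hsv,(0,0,150),(179,70,255));k,l,st,ce=cv2.connectedComponentsWithStats(g)
for i in range(1,k):
    if st[i][4]>800: x,y,w,h,a=st[i];print(st[i],np.round(at('wrist',(x+w/2-.5,y+h/2-.5),55)[:2],1))
for m in cams.spot_in('pot_1','wrist'): e=m['extent'];print(np.round(e),np.round(at('wrist',((e[0]+e[2])/2,(e[1]+e[3])/2),50)[:2]))
print(s['eef_pos'],s['eef_rot'],s['joint_positions'])
E
```

```text
[ 292  179   66   64 3266] [ 588.2 -343.4]
[  9 229  96  66 922] [519.2 -65.9]
[202.  48. 276. 112.] [ 680. -280.]
[  0. 183.  17. 222.] [579.  17.]
[223. 275. 262. 333.] [ 501. -278.]
[331.  45. 404. 116.] [ 681. -370.]
[292. 170. 359. 242.] [ 590. -344.]
[ 586.60911684 -343.02354644  148.10068352] [[ 9.99347902e-01  3.60893354e-02  1.15344081e-03]
 [ 3.60892570e-02 -9.99348567e-01  8.87614246e-05]
 [ 1.15589276e-03 -4.70767216e-05 -9.99999331e-01]] [-0.11033234  0.74794043  0.91940988  1.66307727 -0.66460924  1.07170784
 -0.52099865]
```

Request:
jog_arm:
  plan:
    - {"x": 0.1,"y": 0,"z": 3.1,"wx": 0,"wy": 0,"wz": 0,"jaw": 0}
    - {"x": 0,"y": 0,"z": 3.1,"wx": 0,"wy": 0,"wz": 0,"jaw": 0}
    - {"x": 0,"y": 0,"z": 3.1,"wx": 0,"wy": 0,"wz": 0,"jaw": 0}
    - {"x": 0,"y": 0,"z": 0,"wx": 0,"wy": 0,"wz": 0,"jaw": 0}
    - {"x": 0,"y": 0,"z": 0,"wx": 0,"wy": 0,"wz": 0,"jaw": 0}
    - {"x": 0,"y": 0,"z": 0,"wx": 0,"wy": 0,"wz": 0,"jaw": 255}
    - {"x": 0,"y": 0,"z": 0,"wx": 0,"wy": 0,"wz": 0,"jaw": 255}
    - {"x": 0,"y": 0,"z": 0,"wx": 0,"wy": 0,"wz": 0,"jaw": 255}
    - {"x": 0,"y": 0,"z": 0,"wx": 0,"wy": 0,"wz": 0,"jaw": 255}
    - {"x": 0,"y": 0,"z": 0,"wx": 0,"wy": 0,"wz": 0,"jaw": 255}

```text
time_s: 14.65
eef_pos: [587.5, -345.0, 56.5]
eef_rot: [[0.999, 0.034, 0.003], [0.034, -0.999, -0.001], [0.003, 0.001, -1.0]]
ft_force: [0.2, -0.0, 6.1]
opening: 0.543
gripper_force: 60.3
```

Request:
jog_arm:
  plan:
    - {"x": 0,"y": 0,"z": -4.3,"wx": 0,"wy": 0,"wz": 0,"jaw": 255}
    - {"x": 0,"y": 0,"z": -4.3,"wx": 0,"wy": 0,"wz": 0,"jaw": 255}
    - {"x": 0,"y": 0,"z": -4.3,"wx": 0,"wy": 0,"wz": 0,"jaw": 255}
    - {"x": -0.26,"y": -4.36,"z": 0,"wx": 0,"wy": 0,"wz": 0,"jaw": 255}
    - {"x": -0.26,"y": -4.36,"z": 0,"wx": 0,"wy": 0,"wz": 0,"jaw": 255}
    - {"x": -0.26,"y": -4.36,"z": 0,"wx": 0,"wy": 0,"wz": 0,"jaw": 255}
    - {"x": -0.26,"y": -4.36,"z": 0,"wx": 0,"wy": 0,"wz": 0,"jaw": 255}
    - {"x": -0.26,"y": -4.36,"z": 0,"wx": 0,"wy": 0,"wz": 0,"jaw": 255}
    - {"x": -0.26,"y": -4.36,"z": 0,"wx": 0,"wy": 0,"wz": 0,"jaw": 255}
    - {"x": 0,"y": 0,"z": 0,"wx": 0,"wy": 0,"wz": 0,"jaw": 255}
    - {"x": 0,"y": 0,"z": 0,"wx": 0,"wy": 0,"wz": 0,"jaw": 255}
    - {"x": 0,"y": 0,"z": 0,"wx": 0,"wy": 0,"wz": 0,"jaw": 255}

```text
time_s: 15.85
eef_pos: [562.1, -84.6, 183.9]
eef_rot: [[0.999, 0.032, 0.001], [0.032, -0.999, -0.001], [0.001, 0.001, -1.0]]
ft_force: [-0.0, -1.0, -1.2]
opening: 0.538
gripper_force: 61.7
```

Request:
jog_arm:
  plan:
    - {"x": 0,"y": -0.25,"z": 4,"wx": 0,"wy": 0,"wz": 0,"jaw": 255}
    - {"x": 0,"y": 0,"z": 4,"wx": 0,"wy": 0,"wz": 0,"jaw": 255}
    - {"x": 0,"y": 0,"z": 1.5,"wx": 0,"wy": 0,"wz": 0,"jaw": 255}
    - {"x": 0,"y": 0,"z": 1,"wx": 0,"wy": 0,"wz": 0,"jaw": 255}
    - {"x": 0,"y": 0,"z": 0,"wx": 0,"wy": 0,"wz": 0,"jaw": 255}
    - {"x": 0,"y": 0,"z": 0,"wx": 0,"wy": 0,"wz": 0,"jaw": 255}
    - {"x": 0,"y": 0,"z": 0,"wx": 0,"wy": 0,"wz": 0,"jaw": 60}
    - {"x": 0,"y": 0,"z": 0,"wx": 0,"wy": 0,"wz": 0,"jaw": 40}
    - {"x": 0,"y": 0,"z": 0,"wx": 0,"wy": 0,"wz": 0,"jaw": 0}
    - {"x": 0,"y": 0,"z": 0,"wx": 0,"wy": 0,"wz": 0,"jaw": 0}
    - {"x": 0,"y": 0,"z": -5,"wx": 0,"wy": 0,"wz": 0,"jaw": 0}
    - {"x": 0,"y": 0,"z": -5,"wx": 0,"wy": 0,"wz": 0,"jaw": 0}

```text
time_s: 17.05
eef_pos: [561.0, -80.5, 178.5]
eef_rot: [[0.999, 0.034, -0.004], [0.034, -0.999, -0.001], [-0.004, 0.0, -1.0]]
ft_force: [2.0, -0.4, 0.7]
opening: 1.0
gripper_force: 0.0
```

Request:
jog_arm:
  plan:
    - {"x": -2.27,"y": 3.75,"z": 0,"wx": 0,"wy": 0,"wz": 0,"jaw": 0}
    - {"x": -2.27,"y": 3.75,"z": 0,"wx": 0,"wy": 0,"wz": 0,"jaw": 0}
    - {"x": -2.27,"y": 3.75,"z": 0,"wx": 0,"wy": 0,"wz": 0,"jaw": 0}
    - {"x": -2.27,"y": 3.75,"z": 0,"wx": 0,"wy": 0,"wz": 0,"jaw": 0}
    - {"x": -2.27,"y": 3.75,"z": 0,"wx": 0,"wy": 0,"wz": 0,"jaw": 0}
    - {"x": -2.27,"y": 3.75,"z": 0,"wx": 0,"wy": 0,"wz": 0,"jaw": 0}
    - {"x": -2.27,"y": 3.75,"z": 0,"wx": 0,"wy": 0,"wz": 0,"jaw": 0}
    - {"x": 0,"y": 0,"z": 3,"wx": 0,"wy": 0,"wz": 0,"jaw": 0}
    - {"x": 0,"y": 0,"z": 0,"wx": 0,"wy": 0,"wz": 0,"jaw": 0}
    - {"x": 0,"y": 0,"z": 0,"wx": 0,"wy": 0,"wz": 0,"jaw": 0}
    - {"x": 0,"y": 0,"z": 0,"wx": 0,"wy": 0,"wz": 0,"jaw": 0}

```text
time_s: 18.15
eef_pos: [413.2, -347.9, 148.9]
eef_rot: [[0.999, 0.036, 0.001], [0.036, -0.999, -0.0], [0.001, 0.0, -1.0]]
ft_force: [0.0, -0.3, 0.9]
opening: 0.995
gripper_force: 0.0
```

```bash
python3 - <<'E'
from h import *
s=arm.sense();im=snap('wrist','w7')
hsv=cv2.cvtColor(im,cv2.COLOR_BGR2HSV)
g=cv2.inRange(hsv,(18,150,80),(35,255,255));k,l,st,ce=cv2.connectedComponentsWithStats(g)
for i in range(1,k):
    if st[i][4]>300: x,y,w,h,a=st[i];print(st[i],np.round(at('wrist',(x+w/2-.5,y+h/2-.5),55)[:2],1))
b=cv2.inRange(hsv,(100,120,30),(125,255,255))
print('box edge',[(c,np.round(at('wrist',(c,np.where(b[:,c])[0].min()),35)[:2],0)) for c in (200,240,280,370,400) if b[:,c].any()])
print(s['eef_pos'],s['eef_rot'],s['joint_positions'])
E
```

```text
[ 291  183   68   66 3486] [ 410.8 -348.6]
box edge [(200, array([ 379., -244.])), (240, array([ 382., -280.])), (280, array([ 392., -314.])), (370, array([ 400., -386.]))]
[ 413.19319277 -347.91363481  148.93945501] [[ 9.99349515e-01  3.60540513e-02  8.08003845e-04]
 [ 3.60542475e-02 -9.99349808e-01 -2.29530696e-04]
 [ 7.99202975e-04  2.58513360e-04 -9.99999647e-01]] [-0.10489499  0.54650709  0.98894568  2.00235862 -0.58514374  0.9056264
 -0.33716874]
```

View pics/w7.png

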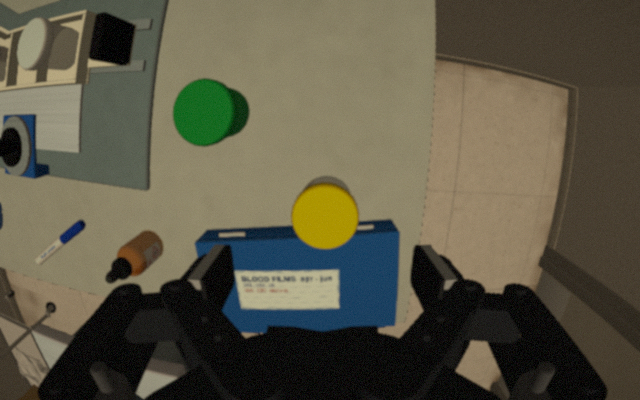

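Seen from above: yA's cap at (325,215) touches the blue box front, with dropper and green pot clear. I'll grip with the jaws parallel to the box and biased 5 mm away from it.

Request:
jog_arm:
  plan:
    - {"x": 0.25,"y": 0,"z": 3.1,"wx": 0,"wy": 0,"wz": -4,"jaw": 0}
    - {"x": 0,"y": 0,"z": 3.1,"wx": 0,"wy": 0,"wz": 0,"jaw": 0}
    - {"x": 0,"y": 0,"z": 1.6,"wx": 0,"wy": 0,"wz": 0,"jaw": 0}
    - {"x": 0,"y": 0,"z": 1.6,"wx": 0,"wy": 0,"wz": 0,"jaw": 0}
    - {"x": 0,"y": 0,"z": 0,"wx": 0,"wy": 0,"wz": 0,"jaw": 0}
    - {"x": 0,"y": 0,"z": 0,"wx": 0,"wy": 0,"wz": 0,"jaw": 0}
    - {"x": 0,"y": 0,"z": 0,"wx": 0,"wy": 0,"wz": 0,"jaw": 255}
    - {"x": 0,"y": 0,"z": 0,"wx": 0,"wy": 0,"wz": 0,"jaw": 255}
    - {"x": 0,"y": 0,"z": 0,"wx": 0,"wy": 0,"wz": 0,"jaw": 255}
    - {"x": 0,"y": 0,"z": 0,"wx": 0,"wy": 0,"wz": 0,"jaw": 255}
    - {"x": 0,"y": 0,"z": 0,"wx": 0,"wy": 0,"wz": 0,"jaw": 255}

```text
time_s: 19.3
eef_pos: [415.0, -348.7, 55.5]
eef_rot: [[0.995, 0.104, 0.002], [0.104, -0.995, 0.0], [0.002, -0.0, -1.0]]
ft_force: [-0.7, 1.6, 7.1]
opening: 0.538
gripper_force: 60.1
```

Request:
jog_arm:
  plan:
    - {"x": 0.1,"y": 0,"z": -3,"wx": 0,"wy": 0,"wz": 0,"jaw": 255}
    - {"x": 0,"y": 0,"z": -5,"wx": 0,"wy": 0,"wz": 0,"jaw": 255}
    - {"x": 0,"y": 0,"z": -5,"wx": 0,"wy": 0,"wz": 0,"jaw": 255}
    - {"x": 0,"y": 0,"z": 0,"wx": 0,"wy": 0,"wz": -8,"jaw": 255}
    - {"x": 0,"y": 0,"z": 0,"wx": 0,"wy": 0,"wz": -8,"jaw": 255}
    - {"x": 0,"y": 0,"z": 0,"wx": 0,"wy": 0,"wz": -8,"jaw": 255}
    - {"x": 0,"y": 0,"z": 0,"wx": 0,"wy": 0,"wz": -8,"jaw": 255}
    - {"x": 0,"y": 0,"z": 0,"wx": 0,"wy": 0,"wz": -8,"jaw": 255}
    - {"x": 0,"y": 0,"z": 0,"wx": 0,"wy": 0,"wz": -8,"jaw": 255}
    - {"x": 0,"y": 0,"z": 0,"wx": 0,"wy": 0,"wz": -8,"jaw": 255}
    - {"x": 0,"y": 0,"z": 0,"wx": 0,"wy": 0,"wz": -8,"jaw": 255}
    - {"x": 0,"y": 0,"z": 0,"wx": 0,"wy": 0,"wz": -8,"jaw": 255}

```text
time_s: 20.5
eef_pos: [415.4, -348.3, 184.5]
eef_rot: [[0.204, 0.979, 0.0], [0.979, -0.204, 0.0], [0.0, 0.0, -1.0]]
ft_force: [0.3, -0.7, -0.6]
opening: 0.542
gripper_force: 61.9
```

Request:
jog_arm:
  plan:
    - {"x": 0,"y": 0,"z": 0,"wx": 0,"wy": 0,"wz": -8,"jaw": 255}
    - {"x": 0,"y": 0,"z": 0,"wx": 0,"wy": 0,"wz": 0,"jaw": 255}
    - {"x": 0,"y": 0,"z": 0,"wx": 0,"wy": 0,"wz": 0,"jaw": 255}
    - {"x": 0,"y": 0,"z": 0,"wx": 0,"wy": 0,"wz": 0,"jaw": 255}

```text
time_s: 20.9
eef_pos: [415.5, -348.3, 184.3]
eef_rot: [[0.073, 0.997, -0.0], [0.997, -0.073, -0.0], [-0.0, -0.0, -1.0]]
ft_force: [0.1, -0.1, -1.1]
opening: 0.539
gripper_force: 61.9
```

Request:
jog_arm:
  plan:
    - {"x": 4.36,"y": 1.585,"z": 0,"wx": 0,"wy": 0,"wz": 0,"jaw": 255}
    - {"x": 4.36,"y": 1.585,"z": 0,"wx": 0,"wy": 0,"wz": 0,"jaw": 255}
    - {"x": 4.36,"y": 1.585,"z": 0,"wx": 0,"wy": 0,"wz": 0,"jaw": 255}
    - {"x": 4.36,"y": 1.585,"z": 0,"wx": 0,"wy": 0,"wz": 0,"jaw": 255}
    - {"x": 4.36,"y": 1.585,"z": 0,"wx": 0,"wy": 0,"wz": 0,"jaw": 255}
    - {"x": 4.36,"y": 1.585,"z": 0,"wx": 0,"wy": 0,"wz": 0,"jaw": 255}
    - {"x": 4.36,"y": 1.585,"z": 0,"wx": 0,"wy": 0,"wz": 0,"jaw": 255}
    - {"x": 4.36,"y": 1.585,"z": 0,"wx": 0,"wy": 0,"wz": 0,"jaw": 255}
    - {"x": 0,"y": 0,"z": 0,"wx": 0,"wy": 0,"wz": 0,"jaw": 255}
    - {"x": 0,"y": 0,"z": 0,"wx": 0,"wy": 0,"wz": 0,"jaw": 255}
    - {"x": 0,"y": 0,"z": 0,"wx": 0,"wy": 0,"wz": 0,"jaw": 255}

```text
time_s: 22.0
eef_pos: [566.2, -10.7, 184.2]
eef_rot: [[0.073, 0.997, -0.001], [0.997, -0.073, -0.001], [-0.001, -0.001, -1.0]]
ft_force: [-0.9, -0.4, -0.6]
opening: 0.532
gripper_force: 61.9
```

```bash
python3 - <<'E'
from h import *
s=arm.sense();im=snap('wrist','w8')
marks('wrist',{k:Z[k] for k in ['tab_top','cell_0','tongue_hole','clamp_grip','fork_hole']})
marks('wrist',dict(pot_0=20))
print(s['eef_pos'],s['eef_rot'])
E
```

```text
wrist cell_0 0.89 [323. 195.] [566.7 -15.4]
wrist tongue_hole 0.79 [360.  51.] [606.5 110.8]
wrist clamp_grip 0.79 [200. 210.] [465.4  -7.4]
wrist pot_0 0.97 [325. 121.] [574.1  54.2]
wrist pot_0 0.8 [324. 241.] [564.8 -61.2]
[566.1918724  -10.74055025 184.16341441] [[ 7.30739529e-02  9.97326303e-01 -6.66099768e-04]
 [ 9.97326062e-01 -7.30745464e-02 -9.15026566e-04]
 [-9.61255000e-04 -5.97454050e-04 -9.99999360e-01]]
```

View pics/w8.png

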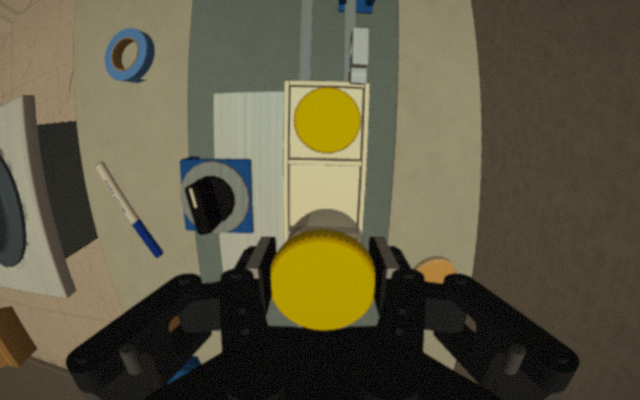

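The view shows the held pot over the middle cell, cell_2 filled at (327,120) and the knob at (212,200). I'll lower and release.

Request:
jog_arm:
  plan:
    - {"x": 0.1,"y": 0.1,"z": 4,"wx": 0,"wy": 0,"wz": 0,"jaw": 255}
    - {"x": 0,"y": 0,"z": 4,"wx": 0,"wy": 0,"wz": 0,"jaw": 255}
    - {"x": 0,"y": 0,"z": 1.6,"wx": 0,"wy": 0,"wz": 0,"jaw": 255}
    - {"x": 0,"y": 0,"z": 1.1,"wx": 0,"wy": 0,"wz": 0,"jaw": 255}
    - {"x": 0,"y": 0,"z": 0,"wx": 0,"wy": 0,"wz": 0,"jaw": 255}
    - {"x": 0,"y": 0,"z": 0,"wx": 0,"wy": 0,"wz": 0,"jaw": 255}
    - {"x": 0,"y": 0,"z": 0,"wx": 0,"wy": 0,"wz": 0,"jaw": 60}
    - {"x": 0,"y": 0,"z": 0,"wx": 0,"wy": 0,"wz": 0,"jaw": 40}
    - {"x": 0,"y": 0,"z": 0,"wx": 0,"wy": 0,"wz": 0,"jaw": 40}
    - {"x": 0,"y": 0,"z": 0,"wx": 0,"wy": 0,"wz": 0,"jaw": 40}
    - {"x": 0,"y": 0,"z": -5,"wx": 0,"wy": 0,"wz": 0,"jaw": 40}
    - {"x": 0,"y": 0,"z": -5,"wx": 0,"wy": 0,"wz": 0,"jaw": 40}

```text
time_s: 23.55
eef_pos: [566.7, -8.4, 177.2]
eef_rot: [[0.071, 0.997, -0.004], [0.997, -0.071, -0.001], [-0.001, -0.004, -1.0]]
ft_force: [0.7, 0.8, -0.0]
opening: 0.844
gripper_force: 0.0
```

```bash
python3 - <<'E'
from h import *
s=arm.sense();im=snap('wrist','w9')
marks('wrist',{k:Z[k] for k in ['tab_top','tongue_hole','clamp_grip','fork_hole']})
marks('wrist',dict(pot_0=20))
im2=im[120:280,140:300]; cv2.imwrite('pics/w9k.png',np.hstack([cv2.resize(im2,None,fx=3,fy=3),cv2.resize(im,None,fx=.5,fy=.5)]) if 0 else cv2.resize(im2,None,fx=3,fy=3))
print(s['eef_pos'],s['eef_rot'],s['joint_positions'])
E
```

```text
wrist tab_top 0.39 [325. 145.] [579.4  37.6]
wrist tongue_hole 0.92 [358.  47.] [609.9 115.9]
wrist clamp_grip 0.9 [198. 214.] [467.6  -7.4]
wrist pot_0 0.83 [327. 198.] [571.  -13.9]
wrist pot_0 0.76 [323. 122.] [572.4  54.9]
wrist pot_0 0.57 [322. 263.] [562.1 -79.3]
[566.72011057  -8.37935973 177.18388973] [[ 0.0707544   0.9974858  -0.00398684]
 [ 0.99749285 -0.07075919 -0.0010751 ]
 [-0.00135451 -0.00390078 -0.99999147]] [-0.49502287  0.41740286  0.56719003  1.90141155 -0.27893984  0.90554344
  0.1373372 ]
```

View pics/w9.png

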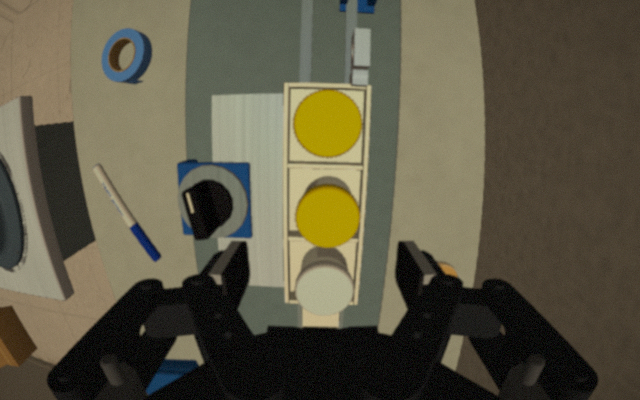

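All three pots now stand in their cells (caps at (327,123), (328,215), (323,287)). Now I go to the knob.

Request:
jog_arm:
  plan:
    - {"x": -0.35,"y": -4.9,"z": 0,"wx": 0,"wy": 0,"wz": 0,"jaw": 40}
    - {"x": -0.35,"y": -4.9,"z": 0,"wx": 0,"wy": 0,"wz": 0,"jaw": 40}
    - {"x": 0,"y": -0.3,"z": 0,"wx": 0,"wy": 0,"wz": 0,"jaw": 40}
    - {"x": 0,"y": 0,"z": 0,"wx": 0,"wy": 0,"wz": 0,"jaw": 40}
    - {"x": 0,"y": 0,"z": 0,"wx": 0,"wy": 0,"wz": 0,"jaw": 40}
    - {"x": 0,"y": 0,"z": 0,"wx": 0,"wy": 0,"wz": 0,"jaw": 40}

```text
time_s: 24.45
eef_pos: [468.0, -8.2, 177.3]
eef_rot: [[0.07, 0.998, 0.001], [0.998, -0.07, -0.001], [-0.001, 0.001, -1.0]]
ft_force: [0.1, -1.1, 0.4]
opening: 0.84
gripper_force: 0.0
```

```bash
python3 - <<'E'
from h import *
s=arm.sense();im=snap('wrist','w10')
marks('wrist',{k:Z[k] for k in ['clamp_grip']})
for m in cams.spot_in('clamp_grip','wrist')[:2]: print(m)
c=proj('wrist',(466,-7.5,70)); print(c)
x0,y0=np.maximum(np.int32(c)-60,0); cv2.imwrite('pics/w10k.png',cv2.resize(im[y0:y0+120,x0:x0+120],None,fx=5,fy=5,interpolation=cv2.INTER_CUBIC)); print(x0,y0)
print(s['eef_pos'],s['eef_rot'])
E
```

```text
wrist clamp_grip 0.68 [320. 208.] [466.5  -8.6]
{'extent': [298.1, 169.9, 348.0, 234.4], 'confidence': 0.85}
{'extent': [315.4, 31.6, 487.1, 331.1], 'confidence': 0.37}
[319.72504443 206.89757128]
259 146
[467.96070092  -8.19028708 177.250058  ] [[ 7.04063651e-02  9.97518095e-01  7.70198912e-04]
 [ 9.97518114e-01 -7.04057478e-02 -8.01331715e-04]
 [-7.45116456e-04  8.24706220e-04 -9.99999382e-01]]
```

View pics/w10k.png

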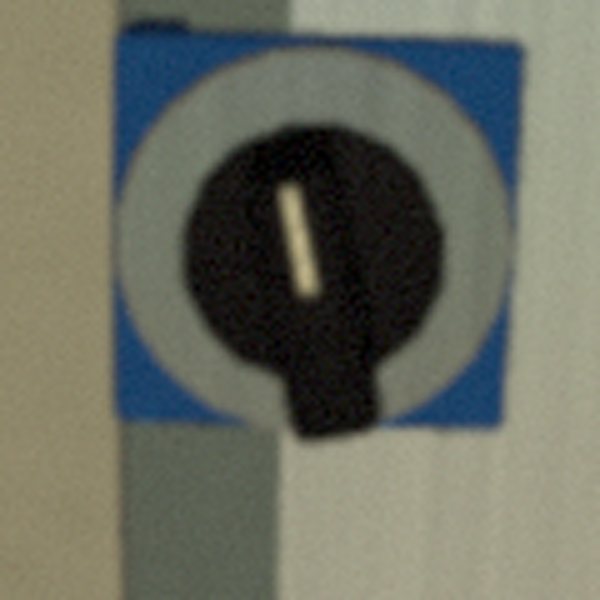

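The crop shows the bar's white line running from (289,183) to (309,295), about 10° off tool x, so the clamp is at 1.4. I'll work out the knob centre.

```bash
python3 - <<'E'
from h import *
f=lambda u,v:(259+u/5,146+v/5)
print('disc',at('wrist',f(313,249),52),'line ends z82',at('wrist',f(289,183),82),at('wrist',f(309,295),82),'block', [np.round(at('wrist',f(*p),40)[:2]) for p in [(118,35),(524,42),(503,430),(115,422)]])
E
```

```text
disc [467.66057465  -3.56106409  52.        ] line ends z82 [465.60543184  13.88650805  82.        ] [467.22681876  -2.6197723   82.        ] block [array([438.,  32.]), array([505.,  26.]), array([499., -42.]), array([430., -36.])]
```

Request:
jog_arm:
  plan:
    - {"x": 0.25,"y": -0.05,"z": 0,"wx": 0,"wy": 0,"wz": -4.8,"jaw": 40}
    - {"x": 0,"y": 0,"z": 3,"wx": 0,"wy": 0,"wz": -4.8,"jaw": 40}
    - {"x": 0,"y": 0,"z": 3,"wx": 0,"wy": 0,"wz": 0,"jaw": 40}
    - {"x": 0,"y": 0,"z": 2,"wx": 0,"wy": 0,"wz": 0,"jaw": 40}
    - {"x": 0,"y": 0,"z": 1.6,"wx": 0,"wy": 0,"wz": 0,"jaw": 40}
    - {"x": 0,"y": 0,"z": 0,"wx": 0,"wy": 0,"wz": 0,"jaw": 40}
    - {"x": 0,"y": 0,"z": 0,"wx": 0,"wy": 0,"wz": 0,"jaw": 200}
    - {"x": 0,"y": 0,"z": 0,"wx": 0,"wy": 0,"wz": 0,"jaw": 255}
    - {"x": 0,"y": 0,"z": 0,"wx": 0,"wy": 0,"wz": 0,"jaw": 255}
    - {"x": 0,"y": 0,"z": 0,"wx": 0,"wy": 0,"wz": 0,"jaw": 255}
    - {"x": 0,"y": 0,"z": 0,"wx": 0,"wy": 0,"wz": 0,"jaw": 255}
    - {"x": 0,"y": 0,"z": 0,"wx": 0,"wy": 0,"wz": 0,"jaw": 255}

```text
time_s: 25.8
eef_pos: [467.4, -5.5, 82.2]
eef_rot: [[-0.097, 0.995, 0.003], [0.995, 0.097, 0.001], [0.0, 0.003, -1.0]]
ft_force: [0.8, 0.4, 6.6]
opening: 0.152
gripper_force: 60.1
```

Request:
jog_arm:
  plan:
    - {"x": 0,"y": 0,"z": 0,"wx": 0,"wy": 0,"wz": -7,"jaw": 255}
    - {"x": 0,"y": 0,"z": 0,"wx": 0,"wy": 0,"wz": -7,"jaw": 255}
    - {"x": 0,"y": 0,"z": 0,"wx": 0,"wy": 0,"wz": -7,"jaw": 255}
    - {"x": 0,"y": 0,"z": 0,"wx": 0,"wy": 0,"wz": -7,"jaw": 255}
    - {"x": 0,"y": 0,"z": 0,"wx": 0,"wy": 0,"wz": -7,"jaw": 255}
    - {"x": 0,"y": 0,"z": 0,"wx": 0,"wy": 0,"wz": -7,"jaw": 255}
    - {"x": 0,"y": 0,"z": 0,"wx": 0,"wy": 0,"wz": -7,"jaw": 255}
    - {"x": 0,"y": 0,"z": 0,"wx": 0,"wy": 0,"wz": -7,"jaw": 255}
    - {"x": 0,"y": 0,"z": 0,"wx": 0,"wy": 0,"wz": -7,"jaw": 255}
    - {"x": 0,"y": 0,"z": 0,"wx": 0,"wy": 0,"wz": -7,"jaw": 255}
    - {"x": 0,"y": 0,"z": 0,"wx": 0,"wy": 0,"wz": -7,"jaw": 255}
    - {"x": 0,"y": 0,"z": 0,"wx": 0,"wy": 0,"wz": 0,"jaw": 255}

```text
time_s: 27.0
eef_pos: [466.8, -6.2, 82.2]
eef_rot: [[-0.992, 0.128, 0.002], [0.128, 0.992, 0.0], [-0.001, 0.0, -1.0]]
ft_force: [-0.3, -0.6, 7.5]
opening: 0.154
gripper_force: 60.4
```

```bash
python3 - <<'E'
from h import *
s=arm.sense();print(s['ft_force'],s['ft_torque'],s['eef_pos'],np.degrees(np.arctan2(s['eef_rot'][1][0],s['eef_rot'][0][0])),s['joint_positions'])
E
```

```text
[-0.29332482 -0.58082853  7.49415299] [-0.21740981  0.17567723  0.15078506] [466.83244825  -6.16101918  82.18995132] 172.65404458621688 [-0.17547779  0.38204025  0.11902565  2.17948116 -0.08049851  0.58250251
  1.44482519]
```

Request:
jog_arm:
  plan:
    - {"x": 0,"y": 0,"z": 0,"wx": 0,"wy": 0,"wz": -3,"jaw": 255}
    - {"x": 0,"y": 0,"z": 0,"wx": 0,"wy": 0,"wz": -2.5,"jaw": 255}
    - {"x": 0,"y": 0,"z": 0,"wx": 0,"wy": 0,"wz": 0,"jaw": 255}
    - {"x": 0,"y": 0,"z": 0,"wx": 0,"wy": 0,"wz": 0,"jaw": 255}

```text
time_s: 27.4
eef_pos: [467.3, -6.2, 82.2]
eef_rot: [[-0.999, 0.041, 0.003], [0.041, 0.999, 0.001], [-0.002, 0.001, -1.0]]
ft_force: [0.2, -0.2, 6.1]
opening: 0.152
gripper_force: 74.7
```

```bash
python3 - <<'E'
from h import *
s=arm.sense();print(s['ft_force'],s['ft_torque'],s['eef_pos'],np.degrees(np.arctan2(s['eef_rot'][1][0],s['eef_rot'][0][0])))
E
```

```text
[ 0.15540673 -0.16561649  6.06358046] [-0.08126197 -0.09773227 -1.27223499] [467.28726615  -6.21355333  82.22476721] 177.6218987844075
```

The torque of −1.27 N·m shows the knob is against its counter-clockwise stop. I'll release it and go to the tab.

Request:
jog_arm:
  plan:
    - {"x": 0,"y": 0,"z": 0,"wx": 0,"wy": 0,"wz": 0,"jaw": 75}
    - {"x": 0,"y": 0,"z": 0,"wx": 0,"wy": 0,"wz": 0,"jaw": 75}
    - {"x": 0,"y": 0,"z": 0,"wx": 0,"wy": 0,"wz": 0,"jaw": 75}
    - {"x": 0,"y": 0,"z": -5,"wx": 0,"wy": 0,"wz": 0,"jaw": 75}
    - {"x": 0,"y": 0,"z": -5,"wx": 0,"wy": 0,"wz": 0,"jaw": 75}
    - {"x": -2.34,"y": -3.83,"z": 0,"wx": 0,"wy": 0,"wz": 0,"jaw": 75}
    - {"x": -2.34,"y": -3.83,"z": 0,"wx": 0,"wy": 0,"wz": 0,"jaw": 75}
    - {"x": -2.34,"y": -3.83,"z": 0,"wx": 0,"wy": 0,"wz": 0,"jaw": 75}
    - {"x": -2.34,"y": -3.83,"z": 0,"wx": 0,"wy": 0,"wz": 0,"jaw": 75}
    - {"x": 0,"y": 0,"z": 0,"wx": 0,"wy": 0,"wz": 2,"jaw": 75}
    - {"x": 0,"y": 0,"z": 0,"wx": 0,"wy": 0,"wz": 0,"jaw": 75}
    - {"x": 0,"y": 0,"z": 0,"wx": 0,"wy": 0,"wz": 0,"jaw": 75}

```text
time_s: 28.6
eef_pos: [554.0, -160.9, 180.7]
eef_rot: [[-0.998, 0.067, -0.002], [0.067, 0.998, 0.001], [0.002, 0.001, -1.0]]
ft_force: [0.4, -0.4, 0.3]
opening: 0.704
gripper_force: 0.0
```

```bash
python3 - <<'E'
from h import *
s=arm.sense();im=snap('wrist','w11')
marks('wrist',{k:Z[k] for k in ['clamp_grip','tab_top','tongue_hole','fork_hole']})
marks('wrist',{'pot_0':20})
for m in cams.spot_in('tab_top','wrist')[:2]: print(m)
print(s['eef_pos'],s['eef_rot'])
E
```

```text
wrist clamp_grip 0.64 [506.  92.] [469.2  -0.8]
wrist tongue_hole 0.73 [569. 225.] [604.9 115.4]
wrist fork_hole 0.55 [605. 225.] [613.7 190.3]
wrist pot_0 0.89 [215. 127.] [ 488. -255.]
wrist pot_0 0.73 [404. 191.] [561.  -82.5]
wrist pot_0 0.71 [520. 196.] [574.8  52.9]
wrist pot_0 0.62 [465. 198.] [572.  -17.1]
{'extent': [306.4, 78.0, 584.3, 236.9], 'confidence': 0.6}
[ 554.03483296 -160.88406501  180.6683318 ] [[-9.97773454e-01  6.66762292e-02 -1.55394401e-03]
 [ 6.66748759e-02  9.97774342e-01  9.07059285e-04]
 [ 1.61096475e-03  8.01430652e-04 -9.99998381e-01]]
```

View pics/w11.png

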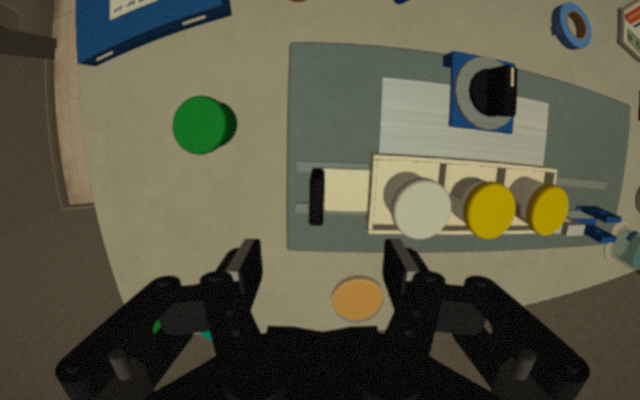

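The tab is at about (317,196), midway between the jaws, and the knob bar now lies along bed x at (495,92).

```bash
python3 - <<'E'
from h import *
im=cv2.imread('pics/w11.png');g=cv2.cvtColor(im,cv2.COLOR_BGR2GRAY)[150:240,295:340]
k,l,st,ce=cv2.connectedComponentsWithStats((g<40).astype('uint8'))
i=1+np.argmax(st[1:,4]);x,y,w,h,a=st[i];x+=295;y+=150;print(x,y,w,h,a)
for p in [(x,y+h/2),(x+w,y+h/2),(x+w/2,y),(x+w/2,y+h),(x+w/2,y+h/2)]: print(p,np.round(at('wrist',p,67)[:2],1))
E
```

```text
309 169 14 56 694
(np.int32(309), np.float64(197.0)) [ 548.8 -169.9]
(np.int32(323), np.float64(197.0)) [ 549.6 -159.1]
(np.float64(316.0), np.int32(169)) [ 527.3 -162.9]
(np.float64(316.0), np.int32(225)) [ 572.1 -166.2]
(np.float64(316.0), np.float64(197.0)) [ 549.2 -164.5]
```

Request:
jog_arm:
  plan:
    - {"x": 0.2,"y": -0.3,"z": 4,"wx": 0,"wy": 0,"wz": 0,"jaw": 75}
    - {"x": 0,"y": 0,"z": 4,"wx": 0,"wy": 0,"wz": 0,"jaw": 75}
    - {"x": 0,"y": 0,"z": 2.5,"wx": 0,"wy": 0,"wz": 0,"jaw": 75}
    - {"x": 0,"y": 0,"z": 1.5,"wx": 0,"wy": 0,"wz": 0,"jaw": 75}
    - {"x": 0,"y": 0,"z": 0,"wx": 0,"wy": 0,"wz": 0,"jaw": 75}
    - {"x": 0,"y": 0,"z": 0,"wx": 0,"wy": 0,"wz": 0,"jaw": 75}
    - {"x": 0,"y": 0,"z": 0,"wx": 0,"wy": 0,"wz": 0,"jaw": 200}
    - {"x": 0,"y": 0,"z": 0,"wx": 0,"wy": 0,"wz": 0,"jaw": 255}
    - {"x": 0,"y": 0,"z": 0,"wx": 0,"wy": 0,"wz": 0,"jaw": 255}
    - {"x": 0,"y": 0,"z": 0,"wx": 0,"wy": 0,"wz": 0,"jaw": 255}
    - {"x": 0,"y": 0,"z": 0,"wx": 0,"wy": 0,"wz": 0,"jaw": 255}

```text
time_s: 30.05
eef_pos: [552.9, -165.0, 62.3]
eef_rot: [[-0.997, 0.072, 0.002], [0.072, 0.997, 0.0], [-0.002, 0.001, -1.0]]
ft_force: [-0.3, 0.4, 6.2]
opening: 0.133
gripper_force: 58.4
```

```bash
python3 - <<'E'
from h import *
s=arm.sense();print(s['ft_force'],s['ft_torque'],s['eef_pos'],s['eef_rot'][:,0],s['opening'])
snap('scene');snap('side')
for c in ['scene','side']: marks(c,{k:Z[k] for k in ['fork_hole','tongue_hole','tab_top']})
E
```

```text
[-0.28745677  0.43597536  6.22179122] [ 0.10203983  0.15062316 -0.77748132] [ 552.91850102 -164.99195787   62.25036309] [-0.99741635  0.07181974 -0.00159351] 0.13253070316151827
scene fork_hole 0.7 [291. 174.] [602.9 187. ]
scene fork_hole 0.6 [248. 181.] [475.  268.4]
scene tongue_hole 0.72 [310. 175.] [638.8 135.4]
scene tongue_hole 0.64 [316. 195.] [532.6  25.9]
scene tab_top 0.84 [369. 206.] [ 543.4 -163.4]
side fork_hole 0.71 [268. 244.] [616.1 178. ]
side tongue_hole 0.96 [279. 225.] [604.3 100.6]
side tab_top 0.89 [314. 168.] [ 549. -159.]
```

Request:
jog_arm:
  plan:
    - {"x": 0,"y": -0.15,"z": 0,"wx": 0,"wy": 0,"wz": 0,"jaw": 255}
    - {"x": 0,"y": -0.15,"z": 0,"wx": 0,"wy": 0,"wz": 0,"jaw": 255}
    - {"x": 0,"y": 0,"z": 0,"wx": 0,"wy": 0,"wz": 0,"jaw": 255}
    - {"x": 0,"y": 0,"z": 0,"wx": 0,"wy": 0,"wz": 0,"jaw": 255}

```text
time_s: 30.85
eef_pos: [552.7, -167.7, 62.3]
eef_rot: [[-0.997, 0.072, 0.001], [0.072, 0.997, 0.001], [-0.001, 0.001, -1.0]]
ft_force: [-1.3, 1.8, 4.9]
opening: 0.131
gripper_force: 58.6
```

Request:
jog_arm:
  plan:
    - {"x": 0,"y": -0.2,"z": 0,"wx": 0,"wy": 0,"wz": 0,"jaw": 255}
    - {"x": 0,"y": -0.2,"z": 0,"wx": 0,"wy": 0,"wz": 0,"jaw": 255}
    - {"x": 0,"y": -0.2,"z": 0,"wx": 0,"wy": 0,"wz": 0,"jaw": 255}
    - {"x": 0,"y": 0,"z": 0,"wx": 0,"wy": 0,"wz": 0,"jaw": 255}
    - {"x": 0,"y": 0,"z": 0,"wx": 0,"wy": 0,"wz": 0,"jaw": 255}

```text
time_s: 31.35
eef_pos: [552.1, -173.9, 62.3]
eef_rot: [[-0.997, 0.072, 0.001], [0.072, 0.997, 0.001], [-0.001, 0.001, -1.0]]
ft_force: [-2.0, 1.2, 6.6]
opening: 0.133
gripper_force: 58.6
```

Request:
jog_arm:
  plan:
    - {"x": 0,"y": -0.2,"z": 0,"wx": 0,"wy": 0,"wz": 0,"jaw": 255}
    - {"x": 0,"y": -0.2,"z": 0,"wx": 0,"wy": 0,"wz": 0,"jaw": 255}
    - {"x": 0,"y": -0.2,"z": 0,"wx": 0,"wy": 0,"wz": 0,"jaw": 255}
    - {"x": 0,"y": 0,"z": 0,"wx": 0,"wy": 0,"wz": 0,"jaw": 255}
    - {"x": 0,"y": 0,"z": 0,"wx": 0,"wy": 0,"wz": 0,"jaw": 255}

```text
time_s: 31.85
eef_pos: [551.9, -175.5, 62.2]
eef_rot: [[-0.998, 0.069, 0.0], [0.069, 0.998, 0.006], [0.0, 0.006, -1.0]]
ft_force: [-1.6, 10.1, 9.8]
opening: 0.134
gripper_force: 60.8
```

The stop is reached (10 N), so TCP y ≈ −175.3 is slide zero. Now slide +80 mm from there.

Request:
jog_arm:
  plan:
    - {"x": 0,"y": 0.5,"z": 0,"wx": 0,"wy": 0,"wz": 0,"jaw": 255}
    - {"x": 0,"y": 0.9,"z": 0,"wx": 0,"wy": 0,"wz": 0,"jaw": 255}
    - {"x": 0,"y": 1,"z": 0,"wx": 0,"wy": 0,"wz": 0,"jaw": 255}
    - {"x": 0,"y": 1,"z": 0,"wx": 0,"wy": 0,"wz": 0,"jaw": 255}
    - {"x": 0,"y": 1,"z": 0,"wx": 0,"wy": 0,"wz": 0,"jaw": 255}
    - {"x": 0,"y": 1,"z": 0,"wx": 0,"wy": 0,"wz": 0,"jaw": 255}
    - {"x": 0,"y": 1,"z": 0,"wx": 0,"wy": 0,"wz": 0,"jaw": 255}
    - {"x": 0,"y": 1,"z": 0,"wx": 0,"wy": 0,"wz": 0,"jaw": 255}
    - {"x": 0,"y": 0.6,"z": 0,"wx": 0,"wy": 0,"wz": 0,"jaw": 255}
    - {"x": 0,"y": 0.4,"z": 0,"wx": 0,"wy": 0,"wz": 0,"jaw": 255}
    - {"x": 0,"y": 0,"z": 0,"wx": 0,"wy": 0,"wz": 0,"jaw": 255}
    - {"x": 0,"y": 0,"z": 0,"wx": 0,"wy": 0,"wz": 0,"jaw": 255}

```text
time_s: 33.05
eef_pos: [559.8, -94.7, 62.3]
eef_rot: [[-0.998, 0.069, 0.005], [0.069, 0.998, 0.001], [-0.005, 0.001, -1.0]]
ft_force: [4.8, 0.6, 5.2]
opening: 0.132
gripper_force: 60.4
```

```bash
python3 - <<'E'
from h import *
s=arm.sense();print(s['ft_force'],s['ft_torque'],s['eef_pos'],s['eef_rot'][:,0],s['opening'])
snap('scene');snap('side')
for c in ['scene','side']: marks(c,{k:Z[k] for k in ['fork_hole','tongue_hole','tab_top']}); marks(c,{'pot_0':20})
marks('side',{k:Z[k] for k in ['pin','pin_tip']})
E
```

```text
[4.83124096 0.59596269 5.19210922] [ 0.05509083 -0.85624036 -0.86477165] [559.75779793 -94.66639785  62.29989834] [-0.99761212  0.06885682 -0.00536595] 0.13241692787672066
scene fork_hole 0.87 [294. 177.] [591.4 165.3]
scene tongue_hole 0.9 [294. 169.] [639.4 205. ]
scene tab_top 0.62 [350. 199.] [543.7 -97.2]
scene pot_0 0.73 [387. 246.] [ 459.7 -273.7]
scene pot_0 0.64 [334. 202.] [569.1 -18.5]
scene pot_0 0.59 [456. 228.] [ 658.8 -381.8]
scene pot_0 0.55 [318. 194.] [579.1  52.9]
side fork_hole 0.72 [293. 225.] [569.4  96. ]
side fork_hole 0.59 [267. 243.] [619.2 171.9]
side tongue_hole 0.95 [266. 242.] [621.2 171.5]
side tab_top 0.7 [305. 179.] [567.5 -93.2]
side tab_top 0.66 [297. 305.] [515.3 363. ]
side pot_0 0.82 [287. 242.] [578.8 135. ]
side pot_0 0.76 [293. 224.] [575.4  62.8]
side pot_0 0.65 [337. 171.] [ 481.6 -230.4]
side pot_0 0.59 [286. 151.] [ 673.4 -340.6]
side pin 0.68 [332. 315.] [449.3 324.5]
side pin_tip 0.9 [297. 305.] [523.3 318.9]
```

Side view agrees: fork_hole (267,243) and tongue_hole (266,242) coincide. Release the tab and look at the fork from above.

Request:
jog_arm:
  plan:
    - {"x": 0,"y": -0.05,"z": 0,"wx": 0,"wy": 0,"wz": 0,"jaw": 255}
    - {"x": 0,"y": 0,"z": 0,"wx": 0,"wy": 0,"wz": 0,"jaw": 255}
    - {"x": 0,"y": 0,"z": 0,"wx": 0,"wy": 0,"wz": 0,"jaw": 80}
    - {"x": 0,"y": 0,"z": 0,"wx": 0,"wy": 0,"wz": 0,"jaw": 80}
    - {"x": 0,"y": 0,"z": 0,"wx": 0,"wy": 0,"wz": 0,"jaw": 80}
    - {"x": 0,"y": 0,"z": -4,"wx": 0,"wy": 0,"wz": 0,"jaw": 80}
    - {"x": 0,"y": 0,"z": -4,"wx": 0,"wy": 0,"wz": 0,"jaw": 80}
    - {"x": 0,"y": 0,"z": -4,"wx": 0,"wy": 0,"wz": 0,"jaw": 80}

```text
time_s: 34.45
eef_pos: [555.9, -96.3, 181.7]
eef_rot: [[-0.998, 0.068, -0.003], [0.068, 0.998, 0.0], [0.003, -0.0, -1.0]]
ft_force: [0.3, -0.5, 0.3]
opening: 0.688
gripper_force: 0.0
```

Request:
jog_arm:
  plan:
    - {"x": -0.52,"y": 4.6,"z": 0,"wx": 0,"wy": 0,"wz": 0,"jaw": 80}
    - {"x": -0.52,"y": 4.6,"z": 0,"wx": 0,"wy": 0,"wz": 0,"jaw": 80}
    - {"x": -0.52,"y": 4.6,"z": 0,"wx": 0,"wy": 0,"wz": 0,"jaw": 80}
    - {"x": -0.52,"y": 4.6,"z": 0,"wx": 0,"wy": 0,"wz": 0,"jaw": 80}
    - {"x": -0.52,"y": 4.6,"z": 0,"wx": 0,"wy": 0,"wz": 0,"jaw": 80}
    - {"x": -0.52,"y": 4.6,"z": 0,"wx": 0,"wy": 0,"wz": 0,"jaw": 80}
    - {"x": 0,"y": 0,"z": 0,"wx": 0,"wy": 0,"wz": 0,"jaw": 80}
    - {"x": 0,"y": 0,"z": 0,"wx": 0,"wy": 0,"wz": 0,"jaw": 80}
    - {"x": 0,"y": 0,"z": 0,"wx": 0,"wy": 0,"wz": 0,"jaw": 80}

```text
time_s: 35.35
eef_pos: [606.8, 174.8, 180.7]
eef_rot: [[-0.998, 0.07, -0.001], [0.07, 0.998, -0.002], [0.001, -0.002, -1.0]]
ft_force: [0.2, -0.6, -1.0]
opening: 0.691
gripper_force: 0.0
```

```bash
python3 - <<'E'
from h import *
s=arm.sense();im=snap('wrist','w12')
marks('wrist',{k:Z[k] for k in ['tongue_hole','fork_hole','pin','pin_tip','clamp_grip']}); marks('wrist',{'pot_0':20})
hsv=cv2.cvtColor(im,cv2.COLOR_BGR2HSV);b=cv2.inRange(hsv,(105,120,40),(130,255,255));k,l,st,ce=cv2.connectedComponentsWithStats(b)
for i in range(1,k):
    if st[i][4]>60:
        c=cv2.findContours((l==i).astype('uint8'),cv2.RETR_EXTERNAL,cv2.CHAIN_APPROX_NONE)[0][0]
        print(st[i],cv2.boxPoints(cv2.minAreaRect(c)).round(1).tolist())
c=np.int32(proj('wrist',(610,178,55)));print(c)
x0,y0=c-[75,65];cv2.imwrite('pics/w12k.png',cv2.resize(im[y0:y0+120,x0:x0+150],None,fx=5,fy=5,interpolation=cv2.INTER_CUBIC)); print(x0,y0)
print(s['eef_pos'],s['eef_rot'])
E
```

```text
wrist tongue_hole 0.71 [331. 200.] [610.4 183.1]
wrist fork_hole 0.75 [333. 201.] [612.3 184.5]
wrist pin 0.9 [460.  30.] [453.2 329.4]
wrist pin_tip 0.71 [460.  99.] [527.3 316.5]
wrist clamp_grip 0.33 [429. 230.] [636.  263.7]
wrist pot_0 0.85 [137. 167.] [569.  -11.4]
wrist pot_0 0.78 [ 34. 256.] [ 672.1 -251.4]
wrist pot_0 0.68 [266. 165.] [580.4 127.5]
wrist pot_0 0.65 [  7. 254.] [ 673. -344.]
[92  0 16 12 97] [[90.0, 7.0], [102.0, -5.0], [107.0, 0.0], [95.0, 12.0]]
[  0  16  20  25 133] [[0.0, 40.0], [0.0, 16.0], [19.0, 16.0], [19.0, 40.0]]
[129  31  37  71 531] [[129.0, 101.0], [137.6999969482422, 28.899999618530273], [166.1999969482422, 32.400001525878906], [157.39999389648438, 104.4000015258789]]
[  0  39  20  18 107] [[0.0, 56.0], [0.0, 39.0], [19.0, 39.0], [19.0, 56.0]]
[99 94 16 13 87] [[99.0, 94.0], [114.0, 94.0], [114.0, 106.0], [99.0, 106.0]]
[308 177  48  33 649] [[307.1000061035156, 207.8000030517578], [308.0, 176.6999969482422], [355.1000061035156, 178.0], [354.20001220703125, 209.10000610351562]]
[308 213  44  15 353] [[307.29998779296875, 225.60000610351562], [308.6000061035156, 212.89999389648438], [351.79998779296875, 217.3000030517578], [350.5, 230.0]]
[323 202]
248 137
[606.78902894 174.78363959 180.67770647] [[-0.99751226  0.07047821 -0.00145605]
 [ 0.07048064  0.99751171 -0.00169405]
 [ 0.00133304 -0.00179246 -0.99999751]]
```

View pics/w12k.png

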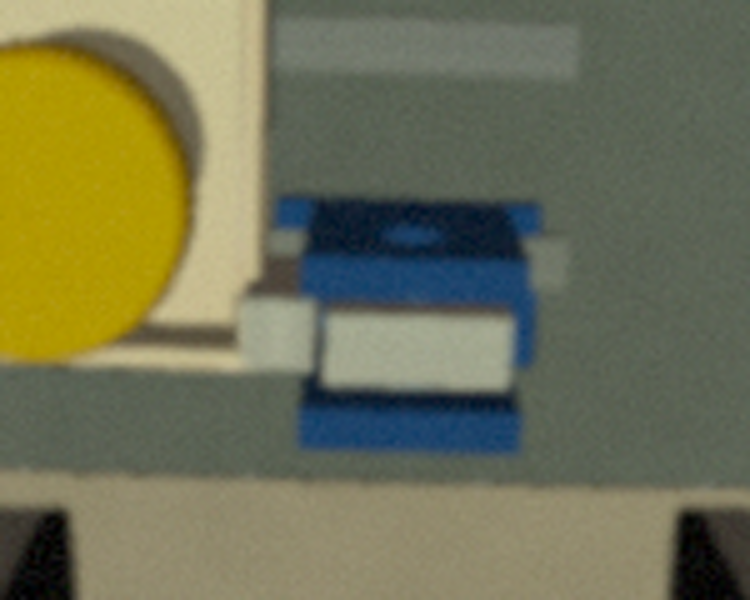

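Crop: front fork plate's top face spans (300–530, 257–305) with the hole visible at (412,234). The back plate's top is at rows 408–450, and the tongue lies between them.

```bash
python3 - <<'E'
from h import *
f=lambda u,v:(248+u/5,137+v/5)
for n,p,z in [('front L',(302,257),63),('front R',(527,257),63),('back L',(300,450),63),('back R',(520,450),63),('hole z45',(412,234),45),('tonguetop',(415,350),60)]:
    print(n,np.round(at('wrist',f(*p),z)[:2],1))
im=cv2.imread('pics/w12.png');hsv=cv2.cvtColor(im,cv2.COLOR_BGR2HSV)
r=cv2.inRange(hsv,(0,120,60),(8,255,255))|cv2.inRange(hsv,(170,120,60),(179,255,255));k,l,st,ce=cv2.connectedComponentsWithStats(r)
i=1+np.argmax(st[1:,4]);c=cv2.findContours((l==i).astype('uint8'),cv2.RETR_EXTERNAL,cv2.CHAIN_APPROX_NONE)[0][0]
q=cv2.minAreaRect(c);print(st[i],q,[np.round(at('wrist',p,24)[:2],1) for p in cv2.boxPoints(q)])
E
```

```text
front L [595.6 167.2]
front R [598.1 202.4]
back L [627.6 164.3]
back R [630.1 199.9]
hole z45 [597.1 184.9]
tonguetop [612.9 183.9]
[ 452    3   29   52 1239] ((466.0632019042969, 28.481800079345703), (27.642681121826172, 50.664371490478516), 2.38594388961792) [array([484., 306.]), array([431.4, 314.5]), array([428.6, 345.8]), array([483. , 336.1])]
```

Request:
jog_arm:
  plan:
    - {"x": 3.23,"y": 2.84,"z": 0,"wx": 0,"wy": 0,"wz": 0,"jaw": 80}
    - {"x": 3.23,"y": 2.84,"z": 0,"wx": 0,"wy": 0,"wz": 0,"jaw": 80}
    - {"x": 3.23,"y": 2.84,"z": 0,"wx": 0,"wy": 0,"wz": 0,"jaw": 80}
    - {"x": 3.23,"y": 2.84,"z": 0,"wx": 0,"wy": 0,"wz": 0,"jaw": 80}
    - {"x": 3.23,"y": 2.84,"z": 0,"wx": 0,"wy": 0,"wz": 0,"jaw": 80}
    - {"x": 0,"y": 0,"z": 2,"wx": 0,"wy": 0,"wz": 3,"jaw": 80}
    - {"x": 0,"y": 0,"z": 2,"wx": 0,"wy": 0,"wz": 3,"jaw": 80}
    - {"x": 0,"y": 0,"z": 0,"wx": 0,"wy": 0,"wz": 0,"jaw": 80}
    - {"x": 0,"y": 0,"z": 0,"wx": 0,"wy": 0,"wz": 0,"jaw": 80}
    - {"x": 0,"y": 0,"z": 0,"wx": 0,"wy": 0,"wz": 0,"jaw": 80}

```text
time_s: 36.7
eef_pos: [456.8, 329.6, 142.4]
eef_rot: [[-0.985, 0.173, 0.001], [0.173, 0.985, 0.001], [-0.001, 0.002, -1.0]]
ft_force: [0.4, 1.1, -0.1]
opening: 0.683
gripper_force: 0.0
```

```bash
cat >> h.py <<'E'
def red(im,z):
    hsv=cv2.cvtColor(im,cv2.COLOR_BGR2HSV)
    r=cv2.inRange(hsv,(0,120,60),(8,255,255))|cv2.inRange(hsv,(170,120,60),(179,255,255));k,l,st,ce=cv2.connectedComponentsWithStats(r)
    i=1+np.argmax(st[1:,4]);c=cv2.findContours((l==i).astype('uint8'),cv2.RETR_EXTERNAL,cv2.CHAIN_APPROX_NONE)[0][0]
    q=cv2.minAreaRect(c);P=[at('wrist',p,z)[:2] for p in cv2.boxPoints(q)]
    print('red',st[i],np.round(P,1).tolist(),'c',np.round(np.mean(P,0),1))
E
python3 - <<'E'
from h import *
s=arm.sense();im=snap('wrist','w13');red(im,24)
marks('wrist',{k:Z[k] for k in ['pin','pin_tip']})
print(s['eef_pos'],s['eef_rot'])
E
```

```text
red [ 303  166   31   63 1807] [[426.2, 321.1], [429.6, 343.5], [480.2, 336.4], [476.7, 312.7]] c [453.2 328.4]
wrist pin 0.71 [320. 195.] [456.7 329.1]
wrist pin_tip 0.56 [319. 268.] [520.1 316.7]
[456.83049916 329.55432115 142.3749124 ] [[-0.98491383  0.17303911  0.00148931]
 [ 0.17304106  0.98491376  0.00129746]
 [-0.00124233  0.0015356  -0.99999805]]
```

Request:
jog_arm:
  plan:
    - {"x": 0.1,"y": -0.1,"z": 3,"wx": 0,"wy": 0,"wz": 0,"jaw": 145}
    - {"x": 0,"y": 0,"z": 3,"wx": 0,"wy": 0,"wz": 0,"jaw": 145}
    - {"x": 0,"y": 0,"z": 2,"wx": 0,"wy": 0,"wz": 0,"jaw": 145}
    - {"x": 0,"y": 0,"z": 1.6,"wx": 0,"wy": 0,"wz": 0,"jaw": 145}
    - {"x": 0,"y": 0,"z": 0.6,"wx": 0,"wy": 0,"wz": 0,"jaw": 145}
    - {"x": 0,"y": 0,"z": 0.5,"wx": 0,"wy": 0,"wz": 0,"jaw": 145}
    - {"x": 0,"y": 0,"z": 0,"wx": 0,"wy": 0,"wz": 0,"jaw": 145}
    - {"x": 0,"y": 0,"z": 0,"wx": 0,"wy": 0,"wz": 0,"jaw": 145}
    - {"x": 0,"y": 0,"z": 0,"wx": 0,"wy": 0,"wz": 0,"jaw": 145}

```text
time_s: 37.75
eef_pos: [455.2, 329.0, 35.1]
eef_rot: [[-0.985, 0.173, 0.001], [0.173, 0.985, 0.001], [-0.001, 0.001, -1.0]]
ft_force: [-0.2, -0.6, 0.6]
opening: 0.43
gripper_force: 0.0
```

Request:
jog_arm:
  plan:
    - {"x": 0,"y": 0,"z": 0.5,"wx": 0,"wy": 0,"wz": 0,"jaw": 145}
    - {"x": 0,"y": 0,"z": 0,"wx": 0,"wy": 0,"wz": 0,"jaw": 145}
    - {"x": 0,"y": 0,"z": 0,"wx": 0,"wy": 0,"wz": 0,"jaw": 180}
    - {"x": 0,"y": 0,"z": 0,"wx": 0,"wy": 0,"wz": 0,"jaw": 255}
    - {"x": 0,"y": 0,"z": 0,"wx": 0,"wy": 0,"wz": 0,"jaw": 255}
    - {"x": 0,"y": 0,"z": 0,"wx": 0,"wy": 0,"wz": 0,"jaw": 255}
    - {"x": 0,"y": 0,"z": 0,"wx": 0,"wy": 0,"wz": 0,"jaw": 255}

```text
time_s: 38.45
eef_pos: [454.9, 328.8, 29.5]
eef_rot: [[-0.985, 0.173, 0.0], [0.173, 0.985, 0.0], [-0.0, 0.0, -1.0]]
ft_force: [-0.1, -0.6, 2.1]
opening: 0.272
gripper_force: 60.2
```

Request:
jog_arm:
  plan:
    - {"x": 0,"y": 0,"z": -3.3,"wx": 0,"wy": 0,"wz": 0,"jaw": 255}
    - {"x": 0,"y": 0,"z": -3.4,"wx": 0,"wy": 0,"wz": 0,"jaw": 255}
    - {"x": 0,"y": 0,"z": 0,"wx": 0,"wy": 0,"wz": -2.7,"jaw": 255}
    - {"x": 0,"y": 0,"z": 0,"wx": 0,"wy": 0,"wz": -2.7,"jaw": 255}
    - {"x": -1.4,"y": -2.64,"z": 0,"wx": 0,"wy": 0,"wz": 0,"jaw": 255}
    - {"x": -1.4,"y": -2.64,"z": 0,"wx": 0,"wy": 0,"wz": 0,"jaw": 255}
    - {"x": -1.4,"y": -2.64,"z": 0,"wx": 0,"wy": 0,"wz": 0,"jaw": 255}
    - {"x": -1.4,"y": -2.64,"z": 0,"wx": 0,"wy": 0,"wz": 0,"jaw": 255}
    - {"x": -1.4,"y": -2.64,"z": 0,"wx": 0,"wy": 0,"wz": 0,"jaw": 255}
    - {"x": 0,"y": 0,"z": 0,"wx": 0,"wy": 0,"wz": 0,"jaw": 255}
    - {"x": 0,"y": 0,"z": 0,"wx": 0,"wy": 0,"wz": 0,"jaw": 255}
    - {"x": 0,"y": 0,"z": 0,"wx": 0,"wy": 0,"wz": 0,"jaw": 255}

```text
time_s: 39.65
eef_pos: [513.5, 192.7, 96.1]
eef_rot: [[-0.997, 0.078, -0.001], [0.078, 0.997, 0.001], [0.001, 0.001, -1.0]]
ft_force: [-1.1, 0.2, 0.2]
opening: 0.262
gripper_force: 59.9
```

```bash
python3 - <<'E'
from h import *
s=arm.sense();p=s['eef_pos'];print(np.round(p,1),s['eef_rot'],s['opening'])
snap('side','s14');snap('scene','c14');im=snap('wrist','w14');zt=p[2]-17.5
for c in ['scene','side','wrist']: marks(c,dict(pin_tip=zt,pin=zt-12,fork_hole=45,tongue_hole=45))
red(im,zt+12)
E
```

```text
[513.5 192.7  96.1] [[-9.96973981e-01  7.77331070e-02 -6.66660653e-04]
 [ 7.77326952e-02  9.96974042e-01  6.22878736e-04]
 [ 7.13061665e-04  5.69172564e-04 -9.99999584e-01]] 0.2624846390931678
scene pin_tip 0.42 [285. 166.] [584.5 197.4]
scene pin 0.58 [332. 203.] [492.  -69.5]
scene pin 0.53 [272. 180.] [495.1 173.3]
scene fork_hole 0.7 [292. 173.] [608.9 190. ]
scene tongue_hole 0.93 [293. 169.] [640.9 212.9]
side pin_tip 0.72 [279. 239.] [584.9 194. ]
side pin 0.63 [267. 244.] [609.7 201.5]
side pin 0.58 [297. 223.] [555.8 114.8]
side pin 0.56 [308. 247.] [516.6 196.4]
side fork_hole 0.61 [268. 242.] [617.  169.1]
side tongue_hole 0.66 [280. 240.] [590.3 156.9]
side tongue_hole 0.65 [271. 244.] [609.4 173.8]
wrist pin 0.68 [322. 252.] [516.5 192.7]
red [ 295  205   56  109 5583] [[483.5, 183.9], [485.4, 206.7], [539.6, 204.2], [537.5, 177.8]] c [511.5 193.1]
```

Request:
jog_arm:
  plan:
    - {"x": 0,"y": -0.12,"z": 1.7,"wx": 0,"wy": 0,"wz": 0,"jaw": 255}
    - {"x": 0,"y": 0,"z": 1.66,"wx": 0,"wy": 0,"wz": 0,"jaw": 255}
    - {"x": 0,"y": 0,"z": 0,"wx": 0,"wy": 0,"wz": 0,"jaw": 255}
    - {"x": 0,"y": 0,"z": 0,"wx": 0,"wy": 0,"wz": 0,"jaw": 255}
    - {"x": 0,"y": 0,"z": 0,"wx": 0,"wy": 0,"wz": 0,"jaw": 255}

```text
time_s: 40.9
eef_pos: [514.6, 190.5, 63.4]
eef_rot: [[-0.997, 0.079, 0.001], [0.079, 0.997, 0.001], [-0.001, 0.001, -1.0]]
ft_force: [0.4, 0.2, -1.0]
opening: 0.265
gripper_force: 59.9
```

```bash
python3 - <<'E'
from h import *
s=arm.sense();p=s['eef_pos'];print(np.round(p,1))
u=-s['eef_rot'][:,0]
S=snap('side','s15');C=snap('scene','c15');W=snap('wrist','w15')
tip=p+71*u-[0,0,17.5]; F=np.array([612.9,183.5,45])
def crop(cam,im,c,r,sz):
    x0,y0=np.int32(c)-r; x0,y0=max(x0,0),max(y0,0);k=sz/(2*r)
    o=cv2.resize(im[y0:y0+2*r,x0:x0+2*r],None,fx=k,fy=k,interpolation=cv2.INTER_CUBIC)
    print(cam,(x0,y0),k,'tip',np.round((proj(cam,tip)-[x0,y0])*k),'fork outer hole',np.round((proj(cam,F-16*u)-[x0,y0])*k),'handle',np.round((proj(cam,p+25*u-[0,0,17.5])-[x0,y0])*k)); return o
a=crop('side',S,proj('side',tip),28,400);b=crop('scene',C,proj('scene',tip),28,400);c=cv2.resize(W[150:350,200:450],(0,0),fx=1,fy=1)
print('wrist tip',proj('wrist',tip),'fork',proj('wrist',F-16*u))
o=np.zeros((600,800,3),'uint8');o[:a.shape[0],:a.shape[1]]=a;o[:b.shape[0],400:400+b.shape[1]]=b;o[400:600,:250]=c
cv2.imwrite('pics/m15.png',o)
E
```

```text
[514.6 190.5  63.4]
side (np.int32(251), np.int32(219)) 7.142857142857143 tip [205. 202.] fork outer hole [171. 201.] handle [342. 223.]
scene (np.int32(260), np.int32(147)) 7.142857142857143 tip [203. 206.] fork outer hole [220. 200.] handle [132. 237.]
wrist tip [319.96463906 363.25267199] fork [321.35564932 374.63699413]
```

View pics/m15.png

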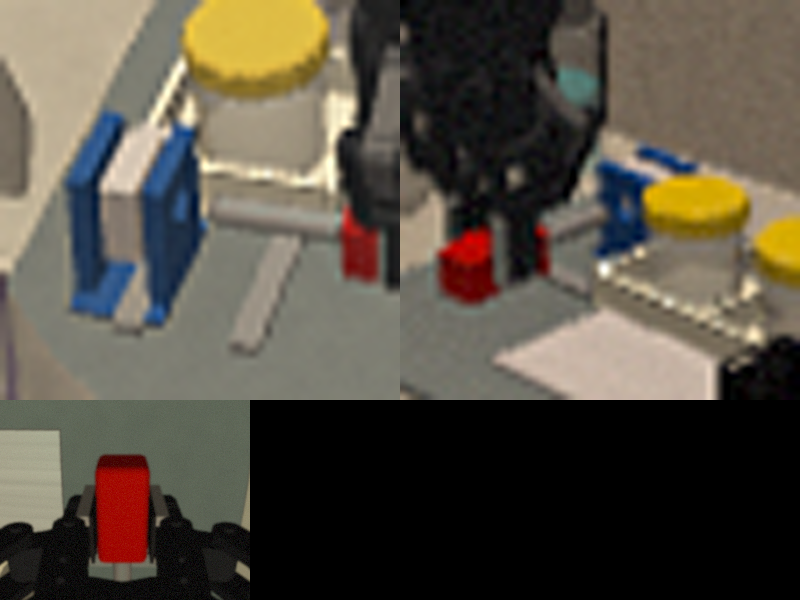

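Views agree: the pin tip (215,210) points at the hole (182,205) in the side crop, and likewise in the scene crop. Both are offset alike from my prediction, so I go in slowly while watching the force.

Request:
jog_arm:
  plan:
    - {"x": -0.2,"y": 0.04,"z": 0.06,"wx": 0,"wy": 0,"wz": 0,"jaw": 255}
    - {"x": -0.4,"y": 0,"z": 0,"wx": 0,"wy": 0,"wz": 0,"jaw": 255}
    - {"x": -0.4,"y": 0,"z": 0,"wx": 0,"wy": 0,"wz": 0,"jaw": 255}
    - {"x": -0.3,"y": 0,"z": 0,"wx": 0,"wy": 0,"wz": 0,"jaw": 255}
    - {"x": -0.2,"y": 0,"z": 0,"wx": 0,"wy": 0,"wz": 0,"jaw": 255}
    - {"x": -0.2,"y": 0,"z": 0,"wx": 0,"wy": 0,"wz": 0,"jaw": 255}
    - {"x": 0,"y": 0,"z": 0,"wx": 0,"wy": 0,"wz": 0,"jaw": 255}
    - {"x": 0,"y": 0,"z": 0,"wx": 0,"wy": 0,"wz": 0,"jaw": 255}

```text
time_s: 41.85
eef_pos: [531.1, 189.0, 62.0]
eef_rot: [[-0.997, 0.08, 0.0], [0.08, 0.997, -0.0], [-0.0, -0.0, -1.0]]
ft_force: [1.1, -2.0, -0.7]
opening: 0.265
gripper_force: 59.8
```

Request:
jog_arm:
  plan:
    - {"x": -0.3,"y": 0.04,"z": -0.03,"wx": 0,"wy": 0,"wz": 0,"jaw": 255}
    - {"x": -0.3,"y": 0,"z": 0,"wx": 0,"wy": 0,"wz": 0,"jaw": 255}
    - {"x": -0.3,"y": 0,"z": 0,"wx": 0,"wy": 0,"wz": 0,"jaw": 255}
    - {"x": 0,"y": 0,"z": 0,"wx": 0,"wy": 0,"wz": 0,"jaw": 255}
    - {"x": 0,"y": 0,"z": 0,"wx": 0,"wy": 0,"wz": 0,"jaw": 255}

```text
time_s: 42.35
eef_pos: [540.3, 188.4, 62.3]
eef_rot: [[-0.997, 0.08, 0.0], [0.08, 0.997, -0.001], [-0.0, -0.001, -1.0]]
ft_force: [-0.1, -3.8, -1.2]
opening: 0.267
gripper_force: 59.8
```

Request:
jog_arm:
  plan:
    - {"x": -0.3,"y": -0.08,"z": 0,"wx": 0,"wy": 0,"wz": 0,"jaw": 255}
    - {"x": -0.4,"y": 0,"z": 0,"wx": 0,"wy": 0,"wz": 0,"jaw": 255}
    - {"x": -0.4,"y": 0,"z": 0,"wx": 0,"wy": 0,"wz": 0,"jaw": 255}
    - {"x": -0.4,"y": 0,"z": 0,"wx": 0,"wy": 0,"wz": 0,"jaw": 255}
    - {"x": -0.4,"y": 0,"z": 0,"wx": 0,"wy": 0,"wz": 0,"jaw": 255}
    - {"x": 0,"y": 0,"z": 0,"wx": 0,"wy": 0,"wz": 0,"jaw": 255}
    - {"x": 0,"y": 0,"z": 0,"wx": 0,"wy": 0,"wz": 0,"jaw": 255}

```text
time_s: 43.05
eef_pos: [559.9, 186.5, 62.5]
eef_rot: [[-0.997, 0.08, 0.002], [0.08, 0.997, 0.0], [-0.002, 0.0, -1.0]]
ft_force: [0.4, -2.6, -2.7]
opening: 0.265
gripper_force: 59.6
```

Request:
jog_arm:
  plan:
    - {"x": -0.3,"y": 0,"z": 0,"wx": 0,"wy": 0,"wz": 0,"jaw": 255}
    - {"x": -0.3,"y": 0,"z": 0,"wx": 0,"wy": 0,"wz": 0,"jaw": 255}
    - {"x": -0.2,"y": 0,"z": 0,"wx": 0,"wy": 0,"wz": 0,"jaw": 255}
    - {"x": -0.15,"y": 0,"z": 0,"wx": 0,"wy": 0,"wz": 0,"jaw": 255}
    - {"x": -0.15,"y": 0,"z": 0,"wx": 0,"wy": 0,"wz": 0,"jaw": 255}
    - {"x": 0,"y": 0,"z": 0,"wx": 0,"wy": 0,"wz": 0,"jaw": 255}

```text
time_s: 43.65
eef_pos: [569.9, 185.6, 62.3]
eef_rot: [[-0.997, 0.08, -0.0], [0.08, 0.997, -0.0], [0.0, -0.0, -1.0]]
ft_force: [-2.4, -3.7, -0.4]
opening: 0.264
gripper_force: 59.8
```

Request:
jog_arm:
  plan:
    - {"x": -0.1,"y": 0,"z": 0,"wx": 0,"wy": 0,"wz": 0,"jaw": 255}
    - {"x": -0.1,"y": 0,"z": 0,"wx": 0,"wy": 0,"wz": 0,"jaw": 255}
    - {"x": -0.1,"y": 0,"z": 0,"wx": 0,"wy": 0,"wz": 0,"jaw": 255}
    - {"x": 0,"y": 0,"z": 0,"wx": 0,"wy": 0,"wz": 0,"jaw": 255}
    - {"x": 0,"y": 0,"z": 0,"wx": 0,"wy": 0,"wz": 0,"jaw": 255}

```text
time_s: 44.15
eef_pos: [570.6, 185.6, 62.2]
eef_rot: [[-0.997, 0.079, -0.005], [0.079, 0.997, -0.001], [0.005, -0.001, -1.0]]
ft_force: [-7.5, -4.5, 2.9]
opening: 0.262
gripper_force: 60.5
```

The handle is seated against the fork (7.5 N, motion stopped). Release, rise and head for the knob.

Request:
jog_arm:
  plan:
    - {"x": 0,"y": 0,"z": 0,"wx": 0,"wy": 0,"wz": 0,"jaw": 180}
    - {"x": 0,"y": 0,"z": 0,"wx": 0,"wy": 0,"wz": 0,"jaw": 130}
    - {"x": 0,"y": 0,"z": 0,"wx": 0,"wy": 0,"wz": 0,"jaw": 110}
    - {"x": 0,"y": 0,"z": 0,"wx": 0,"wy": 0,"wz": 0,"jaw": 110}
    - {"x": 0,"y": 0,"z": -3,"wx": 0,"wy": 0,"wz": 0,"jaw": 110}
    - {"x": 0,"y": 0,"z": -4,"wx": 0,"wy": 0,"wz": 0,"jaw": 110}
    - {"x": 0,"y": 0,"z": -5,"wx": 0,"wy": 0,"wz": 0,"jaw": 110}
    - {"x": 0,"y": 0,"z": 0,"wx": 0,"wy": 0,"wz": 0,"jaw": 110}
    - {"x": 0,"y": 0,"z": 0,"wx": 0,"wy": 0,"wz": 0,"jaw": 110}

```text
time_s: 45.05
eef_pos: [573.8, 186.3, 184.2]
eef_rot: [[-0.997, 0.079, 0.004], [0.079, 0.997, 0.002], [-0.004, 0.002, -1.0]]
ft_force: [0.0, 0.1, -1.4]
opening: 0.564
gripper_force: 0.0
```

```bash
python3 - <<'E'
from h import *
s=arm.sense();p=s['eef_pos'];print(np.round(p,1),s['eef_rot'][:,0])
im=snap('wrist','w16');snap('side','s16');red(im,57)
marks('wrist',dict(pin=33,pin_tip=45,tongue_hole=45,clamp_grip=69,pot_0=20)); marks('side',dict(pin=33,pin_tip=45,tongue_hole=45))
E
```

```text
[573.8 186.3 184.2] [-0.99686912  0.07897675 -0.00382494]
red [ 304  161   31   60 1736] [[587.8, 170.5], [538.9, 176.1], [541.2, 199.1], [590.3, 194.6]] c [564.5 185.1]
wrist pin 0.88 [324. 188.] [567.  189.1]
wrist pin 0.33 [138. 199.] [562.    1.4]
wrist pin_tip 0.73 [322. 269.] [639.9 181.2]
wrist tongue_hole 0.89 [321. 236.] [607.6 182.5]
wrist clamp_grip 0.88 [ 95. 106.] [466.1  -7.7]
wrist pot_0 0.98 [ 16. 158.] [ 488.8 -228.4]
wrist pot_0 0.97 [ 39. 276.] [ 667.2 -251.1]
wrist pot_0 0.78 [ 14. 277.] [ 673.5 -338.2]
wrist pot_0 0.74 [190. 203.] [574.5  54.7]
side pin 0.8 [287. 255.] [566.4 193.9]
side pin 0.69 [291. 223.] [578.6  76.1]
side pin_tip 0.74 [301. 210.] [560.2  29.8]
side tongue_hole 0.78 [268. 244.] [615.2 174.6]
```

```bash
python3 - <<'E'
from h import *
im=cv2.imread('pics/w16.png')
for r in range(214,245): print(r,im[r,314].tolist(),im[r,326].tolist(), np.round(at('wrist',(320,r),63)[0],1),np.round(at('wrist',(320,r),57)[0],1),np.round(at('wrist',(320,r),12)[0],1))
E
```

```text
214 [0, 1, 163] [4, 24, 172] 582.5 584.4 598.6
215 [0, 11, 165] [2, 14, 171] 583.4 585.3 599.7
216 [8, 11, 164] [16, 27, 172] 584.2 586.2 600.7
217 [0, 12, 161] [7, 22, 169] 585.1 587.0 601.7
218 [10, 15, 149] [6, 17, 161] 585.9 587.9 602.7
219 [36, 36, 125] [20, 22, 141] 586.8 588.8 603.8
220 [53, 48, 88] [28, 27, 104] 587.6 589.6 604.8
221 [63, 57, 61] [39, 21, 59] 588.4 590.5 605.8
222 [54, 41, 34] [48, 31, 29] 589.3 591.4 606.9
223 [47, 28, 15] [49, 34, 19] 590.2 592.2 607.9
224 [39, 25, 0] [51, 33, 22] 591.0 593.1 608.9
225 [49, 29, 9] [48, 28, 16] 591.9 594.0 610.0
226 [66, 42, 13] [61, 39, 17] 592.7 594.9 611.0
227 [96, 58, 22] [84, 54, 22] 593.6 595.8 612.1
228 [107, 66, 26] [101, 63, 25] 594.4 596.6 613.1
229 [106, 70, 21] [108, 70, 31] 595.3 597.5 614.2
230 [107, 66, 22] [107, 66, 21] 596.2 598.4 615.2
231 [108, 68, 27] [106, 66, 15] 597.0 599.3 616.3
232 [111, 71, 33] [112, 72, 34] 597.9 600.2 617.3
233 [103, 65, 32] [110, 73, 37] 598.8 601.1 618.4
234 [91, 69, 47] [93, 62, 39] 599.7 602.0 619.5
235 [83, 79, 75] [88, 74, 68] 600.5 602.9 620.5
236 [92, 108, 108] [84, 95, 101] 601.4 603.8 621.6
237 [122, 139, 142] [114, 131, 133] 602.3 604.7 622.7
238 [137, 159, 161] [136, 157, 157] 603.2 605.6 623.7
239 [142, 164, 165] [139, 163, 164] 604.1 606.5 624.8
240 [140, 165, 164] [142, 166, 167] 605.0 607.4 625.9
241 [142, 165, 163] [137, 161, 163] 605.9 608.3 627.0
242 [142, 163, 165] [142, 165, 165] 606.7 609.3 628.1
243 [139, 161, 159] [135, 161, 158] 607.6 610.2 629.2
244 [145, 167, 166] [140, 162, 163] 608.5 611.1 630.3
```

In the wrist view, about 6 rows of the fork's front face show between the red edge (row 220) and the fork's top edge (row 226). That suggests a 2–3 mm gap, so I'll push the handle home from behind with shut fingers.

Request:
jog_arm:
  plan:
    - {"x": 3,"y": 0,"z": 0,"wx": 0,"wy": 0,"wz": 0,"jaw": 255}
    - {"x": 3,"y": 0,"z": 0,"wx": 0,"wy": 0,"wz": 0,"jaw": 255}
    - {"x": 0,"y": 0,"z": 0,"wx": 0,"wy": 0,"wz": 0,"jaw": 255}
    - {"x": 0,"y": 0,"z": 4,"wx": 0,"wy": 0,"wz": 0,"jaw": 255}
    - {"x": 0,"y": 0,"z": 4,"wx": 0,"wy": 0,"wz": 0,"jaw": 255}
    - {"x": 0,"y": 0,"z": 4,"wx": 0,"wy": 0,"wz": 0,"jaw": 255}
    - {"x": 0,"y": 0,"z": 0,"wx": 0,"wy": 0,"wz": 0,"jaw": 255}
    - {"x": 0,"y": 0,"z": 0,"wx": 0,"wy": 0,"wz": 0,"jaw": 255}
    - {"x": -0.7,"y": 0,"z": 0,"wx": 0,"wy": 0,"wz": 0,"jaw": 255}
    - {"x": -0.7,"y": 0,"z": 0,"wx": 0,"wy": 0,"wz": 0,"jaw": 255}
    - {"x": 0,"y": 0,"z": 0,"wx": 0,"wy": 0,"wz": 0,"jaw": 255}
    - {"x": 0,"y": 0,"z": 0,"wx": 0,"wy": 0,"wz": 0,"jaw": 255}

```text
time_s: 46.75
eef_pos: [527.7, 189.3, 63.4]
eef_rot: [[-0.997, 0.08, 0.002], [0.08, 0.997, 0.001], [-0.002, 0.001, -1.0]]
ft_force: [0.0, -0.3, 0.4]
opening: 0.002
gripper_force: 0.0
```

Request:
jog_arm:
  plan:
    - {"x": -0.2,"y": 0,"z": 0,"wx": 0,"wy": 0,"wz": 0,"jaw": 255}
    - {"x": -0.2,"y": 0,"z": 0,"wx": 0,"wy": 0,"wz": 0,"jaw": 255}
    - {"x": -0.2,"y": 0,"z": 0,"wx": 0,"wy": 0,"wz": 0,"jaw": 255}
    - {"x": 0,"y": 0,"z": 0,"wx": 0,"wy": 0,"wz": 0,"jaw": 255}

```text
time_s: 47.15
eef_pos: [532.9, 188.9, 62.3]
eef_rot: [[-0.997, 0.079, -0.0], [0.079, 0.997, 0.0], [0.0, -0.0, -1.0]]
ft_force: [-0.2, -0.1, 0.7]
opening: -0.002
gripper_force: 0.1
```

Request:
jog_arm:
  plan:
    - {"x": -0.2,"y": 0,"z": 0,"wx": 0,"wy": 0,"wz": 0,"jaw": 255}
    - {"x": -0.2,"y": 0,"z": 0,"wx": 0,"wy": 0,"wz": 0,"jaw": 255}
    - {"x": 0,"y": 0,"z": 0,"wx": 0,"wy": 0,"wz": 0,"jaw": 255}
    - {"x": 0,"y": 0,"z": 0,"wx": 0,"wy": 0,"wz": 0,"jaw": 255}

```text
time_s: 47.55
eef_pos: [533.3, 189.0, 61.6]
eef_rot: [[-0.997, 0.078, -0.008], [0.078, 0.997, -0.001], [0.008, -0.002, -1.0]]
ft_force: [-7.5, 0.7, 3.7]
opening: 0.001
gripper_force: 3.8
```

Request:
jog_arm:
  plan:
    - {"x": -0.2,"y": 0,"z": 0,"wx": 0,"wy": 0,"wz": 0,"jaw": 255}
    - {"x": -0.2,"y": 0,"z": 0,"wx": 0,"wy": 0,"wz": 0,"jaw": 255}
    - {"x": 0,"y": 0,"z": 0,"wx": 0,"wy": 0,"wz": 0,"jaw": 255}
    - {"x": 0,"y": 0,"z": 0,"wx": 0,"wy": 0,"wz": 0,"jaw": 255}

```text
time_s: 47.95
eef_pos: [533.5, 189.0, 61.0]
eef_rot: [[-0.997, 0.077, -0.016], [0.077, 0.997, -0.002], [0.015, -0.003, -1.0]]
ft_force: [-15.0, 1.2, 8.2]
opening: -0.001
gripper_force: 7.5
```

```bash
python3 - <<'E'
from h import *
S=snap('side','s17');C=snap('scene','c17')
for c,im in (('side',S),('scene',C)):
    hsv=cv2.cvtColor(im,cv2.COLOR_BGR2HSV)
    r=cv2.inRange(hsv,(0,120,60),(8,255,255))|cv2.inRange(hsv,(170,120,60),(179,255,255))
    n,l,st,ce=cv2.connectedComponentsWithStats(r);print(c,[s.tolist() for s in st[1:] if s[4]>20])
    u=np.array([.9968,-.08,0]);
    for nm,X in (('handle front top',[597,185,57]),('rear top',[547,189,57]),('fork face top',[597,185,63])): print(nm,np.round(proj(c,X),1))
im=S[225:270,255:305];
for r in (247,250,253): print(r,[ (c,S[r,c].tolist()) for c in range(268,284)])
E
```

```text
side [[275, 242, 22, 18, 271], [388, 298, 6, 6, 27]]
handle front top [274.6 243.2]
rear top [295.6 246.4]
fork face top [274.5 241.3]
scene [[280, 173, 13, 14, 112]]
handle front top [290.6 171.7]
rear top [279.8 176.4]
fork face top [290.5 170.1]
247 [(268, [106, 115, 126]), (269, [107, 120, 132]), (270, [85, 86, 91]), (271, [77, 48, 29]), (272, [78, 52, 31]), (273, [78, 53, 34]), (274, [62, 41, 18]), (275, [97, 86, 62]), (276, [54, 60, 174]), (277, [31, 36, 192]), (278, [33, 37, 188]), (279, [39, 42, 192]), (280, [36, 41, 192]), (281, [36, 40, 193]), (282, [36, 40, 192]), (283, [36, 40, 190])]
250 [(268, [108, 119, 130]), (269, [112, 124, 136]), (270, [91, 103, 117]), (271, [81, 54, 34]), (272, [81, 53, 29]), (273, [86, 58, 36]), (274, [70, 47, 23]), (275, [57, 42, 50]), (276, [24, 27, 136]), (277, [25, 30, 131]), (278, [29, 30, 130]), (279, [27, 30, 130]), (280, [30, 29, 129]), (281, [22, 23, 126]), (282, [19, 23, 123]), (283, [30, 31, 123])]
253 [(268, [109, 120, 131]), (269, [109, 119, 132]), (270, [94, 108, 121]), (271, [79, 63, 52]), (272, [83, 54, 33]), (273, [84, 55, 32]), (274, [70, 49, 21]), (275, [36, 34, 100]), (276, [26, 32, 136]), (277, [25, 30, 128]), (278, [26, 30, 126]), (279, [30, 34, 127]), (280, [23, 26, 124]), (281, [25, 28, 124]), (282, [29, 31, 125]), (283, [25, 30, 125])]
```

The side view shows the red handle directly adjoining the blue plate (cols 274–276) with no gap, and 15 N moved nothing, so it is seated. Now the knob.

Request:
jog_arm:
  plan:
    - {"x": 1,"y": 0,"z": 0,"wx": 0,"wy": 0,"wz": 0,"jaw": 255}
    - {"x": 1.8,"y": 0,"z": 0,"wx": 0,"wy": 0,"wz": 0,"jaw": 255}
    - {"x": 0,"y": 0,"z": -4,"wx": 0,"wy": 0,"wz": 0,"jaw": 40}
    - {"x": 0,"y": 0,"z": -4,"wx": 0,"wy": 0,"wz": 0,"jaw": 40}
    - {"x": 0,"y": 0,"z": -4,"wx": 0,"wy": 0,"wz": 0,"jaw": 40}
    - {"x": 0.6,"y": -4,"z": 0,"wx": 0,"wy": 0,"wz": 0,"jaw": 75}
    - {"x": 0.6,"y": -4,"z": 0,"wx": 0,"wy": 0,"wz": 0,"jaw": 75}
    - {"x": 0.6,"y": -4,"z": 0,"wx": 0,"wy": 0,"wz": 0,"jaw": 75}
    - {"x": 0.6,"y": -4,"z": 0,"wx": 0,"wy": 0,"wz": 0,"jaw": 75}
    - {"x": 0.6,"y": -4,"z": 0,"wx": 0,"wy": 0,"wz": 0,"jaw": 75}
    - {"x": 0,"y": 0,"z": 0,"wx": 0,"wy": 0,"wz": 0,"jaw": 75}
    - {"x": 0,"y": 0,"z": 0,"wx": 0,"wy": 0,"wz": 0,"jaw": 75}

```text
time_s: 49.25
eef_pos: [467.6, -7.6, 182.7]
eef_rot: [[-0.997, 0.082, 0.002], [0.082, 0.997, 0.0], [-0.002, 0.0, -1.0]]
ft_force: [0.3, 1.5, -0.3]
opening: 0.703
gripper_force: 0.0
```

```bash
python3 - <<'E'
from h import *
s=arm.sense();p=s['eef_pos'];im=snap('wrist','w18')
print(np.round(p,1),s['eef_rot'],s['opening'])
marks('wrist',dict(clamp_grip=69,tongue_hole=45,pin=33,pot_0=20,pot_1=20))
E
```

```text
[467.6  -7.6 182.7] [[-9.96627595e-01  8.20375377e-02  1.81079875e-03]
 [ 8.20378825e-02  9.96629205e-01  1.16826376e-04]
 [-1.79511077e-03  2.64986485e-04 -9.99998354e-01]] 0.7032015155978015
wrist clamp_grip 0.87 [324. 208.] [471.9  -2.9]
wrist tongue_hole 0.63 [327. 281.] [550.8  -5.7]
wrist pin 0.86 [502. 270.] [569.4 188.2]
wrist pot_0 0.97 [324. 282.] [566.   -9.2]
wrist pot_0 0.88 [389. 281.] [570.9  58. ]
wrist pot_0 0.82 [116. 216.] [ 478.9 -237.9]
wrist pot_0 0.76 [447. 280.] [579.2 124.9]
wrist pot_1 0.97 [324. 282.] [565.8  -9.3]
wrist pot_1 0.88 [389. 281.] [570.7  57.8]
wrist pot_1 0.82 [116. 216.] [ 478.7 -238.1]
wrist pot_1 0.76 [447. 280.] [579.  124.7]
```

Request:
jog_arm:
  plan:
    - {"x": 0,"y": 0.18,"z": 3,"wx": 0,"wy": 0,"wz": 0,"jaw": 75}
    - {"x": 0,"y": 0,"z": 3,"wx": 0,"wy": 0,"wz": 0,"jaw": 75}
    - {"x": 0,"y": 0,"z": 2.5,"wx": 0,"wy": 0,"wz": 0,"jaw": 75}
    - {"x": 0,"y": 0,"z": 1.5,"wx": 0,"wy": 0,"wz": 0,"jaw": 75}
    - {"x": 0,"y": 0,"z": 0,"wx": 0,"wy": 0,"wz": 0,"jaw": 75}
    - {"x": 0,"y": 0,"z": 0,"wx": 0,"wy": 0,"wz": 0,"jaw": 200}
    - {"x": 0,"y": 0,"z": 0,"wx": 0,"wy": 0,"wz": 0,"jaw": 255}
    - {"x": 0,"y": 0,"z": 0,"wx": 0,"wy": 0,"wz": 0,"jaw": 255}
    - {"x": 0,"y": 0,"z": 0,"wx": 0,"wy": 0,"wz": 0,"jaw": 255}
    - {"x": 0,"y": 0,"z": 0,"wx": 0,"wy": 0,"wz": 0,"jaw": 255}

```text
time_s: 50.55
eef_pos: [468.0, -6.1, 83.6]
eef_rot: [[-0.997, 0.083, 0.002], [0.083, 0.997, -0.0], [-0.002, -0.0, -1.0]]
ft_force: [-0.7, -3.1, 5.3]
opening: 0.148
gripper_force: 58.7
```

Request:
jog_arm:
  plan:
    - {"x": 0,"y": 0,"z": 0,"wx": 0,"wy": 0,"wz": 7,"jaw": 255}
    - {"x": 0,"y": 0,"z": 0,"wx": 0,"wy": 0,"wz": 7,"jaw": 255}
    - {"x": 0,"y": 0,"z": 0,"wx": 0,"wy": 0,"wz": 7,"jaw": 255}
    - {"x": 0,"y": 0,"z": 0,"wx": 0,"wy": 0,"wz": 7,"jaw": 255}
    - {"x": 0,"y": 0,"z": 0,"wx": 0,"wy": 0,"wz": 7,"jaw": 255}
    - {"x": 0,"y": 0,"z": 0,"wx": 0,"wy": 0,"wz": 7,"jaw": 255}
    - {"x": 0,"y": 0,"z": 0,"wx": 0,"wy": 0,"wz": 7,"jaw": 255}
    - {"x": 0,"y": 0,"z": 0,"wx": 0,"wy": 0,"wz": 7,"jaw": 255}
    - {"x": 0,"y": 0,"z": 0,"wx": 0,"wy": 0,"wz": 7,"jaw": 255}
    - {"x": 0,"y": 0,"z": 0,"wx": 0,"wy": 0,"wz": 7,"jaw": 255}
    - {"x": 0,"y": 0,"z": 0,"wx": 0,"wy": 0,"wz": 7,"jaw": 255}
    - {"x": 0,"y": 0,"z": 0,"wx": 0,"wy": 0,"wz": 0,"jaw": 255}

```text
time_s: 51.75
eef_pos: [467.8, -6.5, 83.6]
eef_rot: [[-0.144, 0.99, 0.002], [0.99, 0.144, -0.001], [-0.002, 0.001, -1.0]]
ft_force: [-2.0, -4.9, 8.5]
opening: 0.156
gripper_force: 59.3
```

```bash
python3 - <<'E'
from h import *
s=arm.sense();print(s['ft_force'],s['ft_torque'],s['eef_pos'],np.degrees(np.arctan2(s['eef_rot'][1][0],s['eef_rot'][0][0])),s['opening'])
E
```

```text
[-1.97165603 -4.88218018  8.46548121] [-1.12178135  0.46390494 -0.08548048] [467.76733169  -6.46065641  83.60967646] 98.2712066413589 0.1558274743757132
```

Target is about 95.5°, so I turn a little further to meet the stop.

Request:
jog_arm:
  plan:
    - {"x": 0,"y": 0,"z": 0,"wx": 0,"wy": 0,"wz": 3,"jaw": 255}
    - {"x": 0,"y": 0,"z": 0,"wx": 0,"wy": 0,"wz": 3,"jaw": 255}
    - {"x": 0,"y": 0,"z": 0,"wx": 0,"wy": 0,"wz": 0,"jaw": 255}
    - {"x": 0,"y": 0,"z": 0,"wx": 0,"wy": 0,"wz": 0,"jaw": 255}

```text
time_s: 52.15
eef_pos: [467.7, -6.5, 83.6]
eef_rot: [[-0.049, 0.999, 0.001], [0.999, 0.049, -0.002], [-0.003, 0.001, -1.0]]
ft_force: [-3.4, -5.7, 9.2]
opening: 0.15
gripper_force: 61.1
```

```bash
python3 - <<'E'
from h import *
s=arm.sense();print(s['ft_force'],s['ft_torque'],s['eef_pos'],np.degrees(np.arctan2(s['eef_rot'][1][0],s['eef_rot'][0][0])),s['opening'])
E
```

```text
[-3.39564833 -5.73015918  9.22289456] [-1.27591358  0.53981929  1.25842188] [467.74664706  -6.46932083  83.61425845] 92.79159103317559 0.1495690272569454
```

The torque of 1.26 N·m shows the clockwise stop is reached. Release, rise and verify.

Request:
jog_arm:
  plan:
    - {"x": 0,"y": 0,"z": 0,"wx": 0,"wy": 0,"wz": 0,"jaw": 75}
    - {"x": 0,"y": 0,"z": 0,"wx": 0,"wy": 0,"wz": 0,"jaw": 75}
    - {"x": 0,"y": 0,"z": 0,"wx": 0,"wy": 0,"wz": 0,"jaw": 75}
    - {"x": 0,"y": 0,"z": -4,"wx": 0,"wy": 0,"wz": 0,"jaw": 75}
    - {"x": 0,"y": 0,"z": -5,"wx": 0,"wy": 0,"wz": 0,"jaw": 75}
    - {"x": 0,"y": 0,"z": -5,"wx": 0,"wy": 0,"wz": 0,"jaw": 75}
    - {"x": 0,"y": 0,"z": -5,"wx": 0,"wy": 0,"wz": 0,"jaw": 75}
    - {"x": 0,"y": 0,"z": 0,"wx": 0,"wy": 0,"wz": 0,"jaw": 75}
    - {"x": 0,"y": 0,"z": 0,"wx": 0,"wy": 0,"wz": 0,"jaw": 75}

```text
time_s: 53.05
eef_pos: [467.6, -4.4, 273.3]
eef_rot: [[-0.043, 0.999, 0.002], [0.999, 0.043, 0.002], [0.002, 0.002, -1.0]]
ft_force: [-0.7, 0.2, 0.1]
opening: 0.706
gripper_force: 0.0
```

```bash
python3 - <<'E'
from h import *
s=arm.sense();im=snap('wrist','w19');snap('side','s19');red(im,57)
marks('wrist',dict(clamp_grip=69,tongue_hole=45,fork_hole=45,pin=33,pin_tip=45,pot_0=20))
marks('side',dict(pin=33,tongue_hole=45,pot_0=20,tab_top=67))
# knob pointer line: bright, elongated pixels inside the dark knob
c=np.int32(proj('wrist',(467,-2,82)));x0,y0=c-25;g=cv2.cvtColor(im[y0:y0+50,x0:x0+50],cv2.COLOR_BGR2HSV)
dark=(g[...,2]<60).astype('uint8');k,l,st,ce=cv2.connectedComponentsWithStats(dark);i=1+np.argmax(st[1:,4])
hull=cv2.convexHull(np.argwhere(l==i)[:,::-1].astype(np.int32));M=np.zeros((50,50),'uint8');cv2.fillConvexPoly(M,hull,1);M=cv2.erode(M,np.ones((5,5)))
ln=np.argwhere((M>0)&(g[...,2]>90))[:,::-1]+[x0,y0];print(len(ln))
W=np.array([at('wrist',p,82)[:2] for p in ln]);v=np.linalg.svd(W-W.mean(0))[2][0];print(W.mean(0),'line azimuth',np.degrees(np.arctan2(v[1],v[0])),'prior 95.5')
print(s['time_s'],s['eef_pos'])
E
```

```text
red [394   8  46  29 959] [[535.1, 166.6], [539.7, 194.0], [591.6, 191.8], [586.3, 163.7]] c [563.2 179. ]
wrist clamp_grip 0.95 [323. 184.] [466.5  -7.1]
wrist clamp_grip 0.54 [417.  28.] [559.  168.2]
wrist tongue_hole 0.6 [451.  27.] [607.6 184.4]
wrist fork_hole 0.95 [454.  29.] [612.6 181.9]
wrist fork_hole 0.67 [418.  72.] [568.4 122.5]
wrist pin 0.58 [412.  26.] [563.4 180.4]
wrist pin_tip 0.65 [472.  34.] [636.8 180.9]
wrist pot_0 0.97 [401. 184.] [565.7 -13.3]
wrist pot_0 0.9 [438. 337.] [ 664.  -258.9]
wrist pot_0 0.77 [412. 129.] [574.1  56.2]
wrist pot_0 0.62 [419.  78.] [579.1 119.9]
side pin 0.77 [287. 254.] [566.6 190.2]
side tongue_hole 0.7 [268. 247.] [612.9 186.7]
side pot_0 0.73 [285. 245.] [581.  145.8]
side pot_0 0.71 [280. 164.] [ 672.7 -249. ]
side pot_0 0.7 [286. 153.] [ 670.2 -331.1]
side pot_0 0.67 [340. 170.] [ 473.  -238.9]
side tab_top 0.58 [306. 180.] [563.5 -84.3]
59
[466.42575433   5.1507587 ] line azimuth -86.52566828129432 prior 95.5
53.05 [467.63665905  -4.36826452 273.33099139]
```

```bash
python3 - <<'E'
from h import *
im=cv2.imread('pics/w19.png');hsv=cv2.cvtColor(im,cv2.COLOR_BGR2HSV)
g=cv2.inRange(hsv,(18,150,80),(35,255,255));k,l,st,ce=cv2.connectedComponentsWithStats(g)
for i in range(1,k):
    if st[i][4]>150: print(st[i],np.round(at('wrist',ce[i],75)[:2],1))
S=cv2.imread('pics/s19.png')
for r in (246,248,250,252,254): print(r,[S[r,c].tolist() for c in range(272,279)])
E
```

```text
[ 411   47   44   45 1555] [577.6 122.7]
[ 402  111   46   45 1598] [572.4  54.5]
[448 247  31  31 543] [643.8 -94.7]
246 [[99, 64, 39], [97, 65, 39], [59, 39, 22], [85, 73, 54], [107, 122, 134], [37, 43, 193], [29, 35, 189]]
248 [[78, 51, 32], [75, 49, 27], [65, 43, 26], [91, 87, 72], [48, 53, 120], [24, 27, 131], [25, 29, 141]]
250 [[80, 52, 32], [80, 56, 35], [64, 43, 24], [71, 46, 11], [26, 27, 131], [27, 30, 124], [19, 24, 117]]
252 [[78, 51, 29], [83, 55, 34], [66, 48, 29], [56, 39, 27], [19, 25, 122], [21, 25, 118], [28, 30, 117]]
254 [[76, 50, 29], [83, 54, 34], [67, 47, 29], [70, 46, 20], [39, 30, 113], [35, 31, 113], [25, 29, 113]]
```

```bash
python3 -c "
from bench import arm
print(arm.finish_job())"
```

```text
the job is handed in; nothing more can be done
None
```

The job is handed in: the three pots stand in their own compartments, the tray is slid to where the holes line up, the pin is pushed in until its handle met the fork, and the clamp knob is turned fully clockwise again.

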